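# Set up the still life on the posing board

### The job

Set up the still life on the plywood posing board, composed as seen from the robot's side: stand the long-necked bottle in the middle of the taller white block and the lidded jar in the middle of the lower one; lay the oblong tin flat on the board midway between the two blocks, its length along the row, with the little cup upright in the middle of its lid. Stand the pear upright on the board centrally in front of the tin, on the robot's side, with a gap of about 2 cm. Set everything down gently, never letting go of it in the air, and leave the small medium bottle and the brush jar where they stand.

Things in the scene. Friction and masses are not known exactly. Their poses are not given: they have to be found in the camera images.
- board: the posing board: a fixed plywood board lying on the table, 240 mm (its x, depth) by 390 mm (its y, length) by 18 mm thick. Origin at the centre of its underside; its top is 18 mm above the origin. Its x points away from the robot to within 0.2 rad. The two posing blocks stand on it, their centres at x = +30 mm, y = +130 mm and y = -130 mm in its frame; which block is on which side varies.
- tall_block: the taller posing block: white-painted, 90 x 90 mm, 70 mm tall, fixed on the board. Origin at the centre of its underside (18 mm above the table); its flat top is 70 mm above the origin.
- low_block: the lower posing block: white-painted, 90 x 90 mm, 30 mm tall, fixed on the board. Origin at the centre of its underside (18 mm above the table); its flat top is 30 mm above the origin.
- bottle: tall white ceramic long-necked bottle, closed and solid-topped, 175 mm tall, 60 mm in diameter up to 88 mm, shoulder tapering in to the neck, 24 mm in diameter from 124 to 166 mm up, with a 28 mm lip at the top. About 0.3 kg. Origin at the centre of its underside, z up. Starts upright.
- jar: squat terracotta jar with its lid (one piece), 87 mm tall with the lid's knob; straight-sided, 62 mm in diameter, between 35 and 50 mm up, foot 48 mm in diameter; lid from 62 mm up with a 16 mm knob. About 0.25 kg. Origin at the centre of its underside, z up. Starts upright.
- tin: closed oblong grey metal tin with a bright flat lid, 100 mm (its x) by 50 mm (its y) by 40 mm tall. About 0.16 kg. Origin at the centre of its underside, z up. Starts lying flat; which way round its length points at the end does not matter.
- cup: small white ceramic cup without a handle, open at the top, straight-sided, 57 mm outer diameter, 55 mm tall, wall 3.5 mm, foot 50 mm in diameter. About 0.12 kg. Origin at the centre of its underside, z up. Starts upright.
- pear: a pear (wax model) standing on its flat underside, 81 mm tall without its stalk (95 mm with it); widest, 60 mm in diameter, at 24 to 36 mm up, 31 mm in diameter at 62 mm up. About 0.14 kg. Origin at the centre of its underside, z up. Starts upright.
- medium_bottle: bystander, to be left alone: small capped brown glass bottle of painting medium, 42 mm in diameter, 85 mm tall, standing among the things to be moved. Origin at the centre of its underside.
- brush_jar: bystander, to be left alone: blue-glazed pot 72 mm in diameter, 100 mm tall, with brushes standing up to 260 mm, beyond the gap between the board and the things to be moved. Origin at the centre of its underside.

How it is judged:
At the end, for the whole second after the job is handed in: All upright, at rest, released: bottle, jar and cup within 15 mm of the centres of tall block, low block and tin lid; tin flat within 15 mm of midway between the blocks, within 0.2 rad of the row; pear on the robot's side of the tin, within 20 mm of its middle, centres 58 to 95 mm apart (horizontal distance between bottle and tall_block below 0.015 m and height (world z) of bottle between 0.082 and 0.094 m and horizontal distance between jar and low_block below 0.015 m and height (world z) of jar between 0.042 and 0.054 m and x of tin in the frame of board between 0.015 and 0.045 m and y of tin in the frame of board between -0.015 and 0.015 m and angle between the x axis of tin and the y axis of board, either way round below 0.2 rad and height (world z) of tin between 0.012 and 0.024 m and horizontal distance between cup and tin below 0.015 m and height (world z) of cup between 0.052 and 0.064 m and x of pear in the frame of tin between -0.02 and 0.02 m and (y of pear in the frame of tin between 0.058 and 0.095 m or y of pear in the frame of tin between -0.095 and -0.058 m) and x of pear in the frame of board below -0.01 m and height (world z) of pear between 0.012 and 0.024 m and angle between each of bottle, jar, tin, cup, pear's own z axis and vertical below 0.12 rad and linear speed of each of bottle, jar, tin, cup, pear below 0.02 m/s and contact force between each of bottle, jar, tin, cup, pear and the fingers below 0.5 N); the robot touches nothing.
It fails at once if the medium bottle is moved by more than 25 mm or tipped (distance of medium_bottle from where it was at the start of the episode above 0.025 m or angle between medium_bottle's own z axis and vertical above 0.4 rad).
It fails at once if the brush jar is moved by more than 25 mm or tipped (distance of brush_jar from where it was at the start of the episode above 0.025 m or angle between brush_jar's own z axis and vertical above 0.4 rad).
It fails at once if a thing of the still life is let go in the air, more than 15 mm above the height at which it is to stand ((height (world z) of bottle above 0.103 m and contact force between bottle and the fingers below 0.02 N) or (height (world z) of jar above 0.063 m and contact force between jar and the fingers below 0.02 N) or (height (world z) of tin above 0.033 m and contact force between tin and the fingers below 0.02 N) or (height (world z) of cup above 0.073 m and contact force between cup and the fingers below 0.02 N) or (height (world z) of pear above 0.033 m and contact force between pear and the fingers below 0.02 N)).
It also fails if it takes over 125 s, if anything falls off the work surface, if the arm or the gripper's body presses on something with over 40 N, if the wrist force passes 120 N, or if a joint passes its speed limit or range.

### The arm

A 6-joint arm with a two-finger parallel gripper is mounted at the origin on the work surface. World frame = base frame: x ahead of the robot, y to its left, z up, the work surface at z = 0. Lengths are in m, angles in rad, forces in N, time in s.
With the tool pointing down it reaches from about 0.275 to 0.875 m from the base axis. Payload 12.5 kg.
Tool frame: the origin (TCP) lies at the centre of the arm's flange, where the gripper is bolted on; the fingertips stand ahead of it and the grasp point (between the pads) lies 155 mm ahead of it (bot.tip_reach is the z of the fingertips in the tool frame, in m); z points along the fingers, x is the direction in which the jaws open and shut, and the axes are right-handed (so a half turn about z gives the same grasp; the last joint's range is limited). The gripper opens to 85 mm and grips with 20 to 120 N. Pads are 22 mm wide; open, the fingers measure 114 mm over their backs; the gripper's body (76 mm by 85 mm) begins 54 mm behind the grasp point. The pads swing forward as they close: fully open they stand 13 mm farther back than shut.
Start: joints at [1.035, 0.351, 1.652, -0, 1.139, -0.085], TCP at [0.24, 0.495, 0.405] pointing down, gripper open.
Joint ranges: [-2.75, 2.75], [-0.79, 2.1], [0.01, 2.65], [-1.57, 4.71], [0.07, 3.14], [-2.87, 2.87]. Speed limits (rad/s): [2.22, 2.22, 2.79, 3.14, 3.14, 3.14].

### API

Orientations are given as a unit quaternion [x, y, z, w].
In Python, from workcell import bot, read_camera, finish_job, cut_out gives the robot as it stands. The module is installed in compiled form; this text tells all that it offers.
- The arm moves only by the tool servo_tool, never from a script. Its argument "commands" is a list of rows, each a list of 2 entries, a list of its own where there are three numbers: the shift along the tool's x, y, z in mm, then the turn, a rotation vector about the tool's x, y, z in rad. In form: [[[dx, dy, dz], [ax, ay, az]], ...]. A call has 1 to 10 rows; each row is the pose to reach, as a shift and turn from the pose measured when the call began, along the tool's axes at that moment; what a row does not reach only later rows make up. A row lasts 1/8 s, in which the tool goes at most 62.5 mm and 10.7 degrees, less where a joint would pass 70% of its speed; a pose out of reach is approached as far as the arm can. A call with a gripper value outside its range is refused whole. "jaw" is the finger opening in mm, from 0 to 85.4, set as the call begins (left out, the last holds). The fingers move at their own pace and stop on an object; "squeeze" is the grip in N (left out, the last holds). Time passes only in rows, so rows that repeat a pose let the fingers close. It gives the time, the measured TCP pose, the force and the opening at its end, in the units of the state.
- bot.sense(): the state, without advancing time (a new reading comes with each control period).
- read_camera(name): name is "scene" or "top" or "wrist"; returns a dict with "frame" (400x640x3 uint8, red, green, blue), "fovy" (degrees; the focal length in pixels is half the picture's height over the tangent of half this angle, whatever the lens; pixels are square), "cx", "cy" (the principal point, pixels), "dist" ([k1, k2, p1, p2, k3] as OpenCV has them; the pictures are not rectified), "R" (3x3) and "t" (3): a world point X has camera coordinates R X + t. Camera axes: x right, y down, z forward; pixel columns grow to the right and rows downward; lengths in m; the calibration is good to about 2 mm. A picture is of the moment at which its call begins. There is no depth.
- finish_job(): hands the job in, once; it reports no verdict.
Trained networks look in a picture, given as the dict that the camera call returned (one of the last four; its "shot" number tells which), for a name from the list of things; names that differ only in an ending like _2 or _b are one class to them, and where a whole thing is asked for, a point or a joint stands for the part that bears it (a point fixed in the world has none). Each returns a list of dicts, best first, with "confidence" (0 to 1); they miss things now and then, are a little off and sometimes report something else, mostly with a low value. They report only what shows in the picture. A call takes as long as a camera call.
- cut_out(name, picture): "region" (400x640 bool, what is visible of it) and "rect" ([left, top, width, height] in pixels, round what is visible of it).
The state is a dict: "time": time; "q": joint angles; "dq": joint speeds; "effort": joint torques, N m; "tcp_pos": TCP position; "tool_rot": TCP orientation; "wrist_force": force on the tool from outside, world axes, zero at the start; "torque": the same for the moment, N m; "gripper_width": finger opening in m.
Only numpy, scipy, OpenCV 4.12 (cv2) and the standard library are available. Lean on these libraries where they do the work, as an engineer would, in place of code of your own. Each camera call takes 0.05 s, during which the arm holds its last target.

## Working session

There is one attempt and no reset: what is moved stays moved. The work goes in short steps, Python scripts to look and compute and a tool call to move; the robot and the scene stay as the last step left them, time stands still between calls to the robot, and variables do not carry over. Pictures are saved under pics/ and viewed, and the job is handed in when it is done.

Besides the shell and the picture viewer there is one more tool, called after "Request:" by a JSON object that holds its "name" and its "arguments", one argument or row to a line. servo_tool: Moves the arm, as the interface text tells. Its arguments: {"type":"object","properties":{"commands":{"type":"array","items":{"type":"array"}},"jaw":{"type":"number"},"squeeze":{"type":"number"}},"required":["commands"]}

```bash
ls; mkdir -p pics; python3 - <<'E'
from workcell import bot, read_camera, finish_job, cut_out
import cv2
print(bot.sense(), bot.tip_reach)
for n in ["scene","top","wrist"]:
    p=read_camera(n); cv2.imwrite(f"pics/{n}0.png",p["frame"][:,:,::-1]); print(n,p["fovy"],p["cx"],p["cy"],p["dist"],p["R"],p["t"])
E
```

```text
pics
{'time': 0.0, 'q': array([ 1.03540191e+00,  3.51279816e-01,  1.65247978e+00, -1.68732722e-05,
        1.13907448e+00, -8.45945806e-02]), 'dq': array([-0.0018739 ,  0.00064998,  0.0003001 , -0.0003206 ,  0.00055565,
        0.0006601 ]), 'effort': array([-1.95951652e-03, -5.06080270e+01, -2.91409510e+01, -1.70514936e-04,
        4.48437626e-03, -3.23799526e-06]), 'tcp_pos': array([0.23953212, 0.49494733, 0.40411325]), 'tool_rot': array([ 8.47254002e-01,  5.31187605e-01, -5.48371926e-04,  2.90908124e-04]), 'wrist_force': array([ 0.20929218,  0.04265887, -0.70817179]), 'torque': array([0.00717801, 0.00515907, 0.01507628]), 'gripper_width': 0.08538635746194381} 0.1734
scene 43.39335603352835 319.90421089112846 200.74091635430776 [-0.1271529  0.         0.         0.         0.       ] [[-0.53707849  0.84349023  0.00842187]
 [ 0.71369261  0.45970881 -0.5284985 ]
 [-0.44965493 -0.27783455 -0.84889246]] [ 0.35326605 -0.35516361  1.41453994]
top 54.50762007583951 318.79135797603846 197.36003711223557 [0.02012893 0.         0.         0.         0.        ] [[-0.02661883 -0.9995576   0.01326772]
 [-0.98351386  0.02381218 -0.17925809]
 [ 0.17886285 -0.01782063 -0.98371261]] [-0.02457101  0.58571351  0.88861852]
wrist 59.61506132821665 317.4074506381456 200.56948210227623 [0.01355308 0.         0.         0.         0.        ] [[ 4.35896660e-01  8.99996644e-01 -3.77793879e-04]
 [ 8.63123891e-01 -4.17919030e-01  2.83479866e-01]
 [ 2.54973040e-01 -1.23894009e-01 -9.58978114e-01]] [-0.55004596 -0.03613834  0.37968233]
```

View pics/scene0.png

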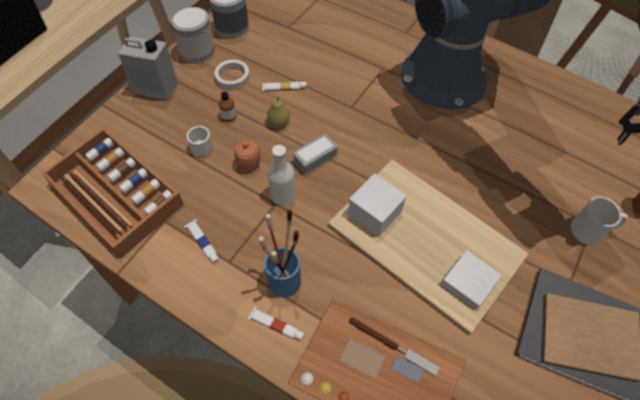

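View pics/top0.png

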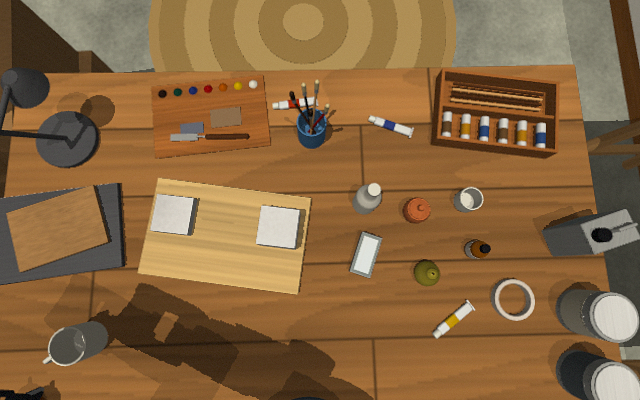

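View pics/wrist0.png

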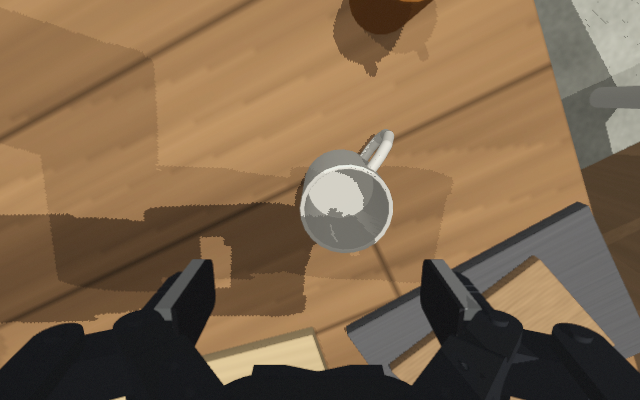

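```bash
cat > h.py <<'E'
from workcell import bot, read_camera, finish_job, cut_out
import numpy as np, cv2
from scipy.optimize import minimize
from scipy.spatial.transform import Rotation as Ro
PROF=dict(
 bottle=[(0,.030),(.088,.030),(.124,.012),(.166,.012),(.166,.014),(.175,.014)],
 jar=[(0,.024),(.035,.031),(.050,.031),(.062,.028),(.072,.012),(.075,.008),(.087,.008)],
 cup=[(0,.025),(.008,.0285),(.055,.0285)],
 pear=[(0,.019),(.010,.026),(.024,.030),(.036,.030),(.050,.022),(.062,.0155),(.075,.012),(.081,.007),(.081,.003),(.095,.002)],
 medium_bottle=[(0,.021),(.055,.021),(.065,.011),(.085,.011)],
 brush_jar=[(0,.036),(.1,.036)])
BOX=dict(tin=(.1,.05,.04),board=(.24,.39,.018),tall_block=(.09,.09,.07),low_block=(.09,.09,.03))
def proj(P,X):
    f=200/np.tan(np.radians(P["fovy"])/2)
    K=np.array([[f,0,P["cx"]],[0,f,P["cy"]],[0,0,1]])
    return cv2.projectPoints(np.asarray(X,float).reshape(-1,1,3),cv2.Rodrigues(np.array(P["R"]))[0],np.array(P["t"]),K,np.array(P["dist"]))[0].reshape(-1,2)
def parts(name,x,y,z,yaw):
    if name in BOX:
        a,b,h=BOX[name]; c,s=np.cos(yaw),np.sin(yaw)
        return [np.array([[x+c*u-s*v,y+s*u+c*v,z+w] for u in(-a/2,a/2) for v in(-b/2,b/2) for w in(0,h)])]
    t=np.linspace(0,2*np.pi,28,endpoint=False); pr=PROF[name]
    ring=lambda zz,r:np.c_[x+r*np.cos(t),y+r*np.sin(t),np.full(28,z+zz)]
    return [np.r_[ring(*pr[i]),ring(*pr[i+1])] for i in range(len(pr)-1)]
def sil(P,name,x,y,z,yaw=0,S=4):
    m=np.zeros((400*S,640*S),np.uint8)
    for q in parts(name,x,y,z,yaw):
        h=cv2.convexHull(((proj(P,q)+.5)*S-.5).round().astype(np.int32).clip(-20000,20000))
        cv2.fillConvexPoly(m,h,1)
    return cv2.resize(m.astype(np.float32),(640,400),interpolation=cv2.INTER_AREA)
def ray(P,uv,z):
    f=200/np.tan(np.radians(P["fovy"])/2)
    K=np.array([[f,0,P["cx"]],[0,f,P["cy"]],[0,0,1]])
    n=cv2.undistortPoints(np.array([[uv]],float),K,np.array(P["dist"])).ravel()
    R=np.array(P["R"]);t=np.array(P["t"]);d=R.T@[n[0],n[1],1];o=-R.T@t
    return (o+d*(z-o[2])/d[2])[:2]
def fit(name,views,z,yaw=None,occ=None):
    # views: list of (P,region)
    P,reg=views[0]; v,u=np.nonzero(reg); h=(BOX[name][2] if name in BOX else PROF[name][-1][0])
    x0=ray(P,(u.mean(),v.mean()),z+h/2)
    def cost(p):
        c=0
        for P,reg in views:
            s=sil(P,name,p[0],p[1],z,p[2] if len(p)>2 else 0)
            if occ is not None:
                for Q,o in occ:
                    if Q is P: s=s*(1-o)
            i=np.minimum(s,reg).sum();c+=1-i/np.maximum(s,reg).sum()
        return c/len(views)
    best=None
    for y0 in ([None] if yaw is None else yaw):
        p0=np.r_[x0,[] if y0 is None else [y0]]
        sim=np.r_[[p0],[p0+np.eye(len(p0))[i]*(.012 if i<2 else .15) for i in range(len(p0))]]
        r=minimize(cost,p0,method="Nelder-Mead",options=dict(initial_simplex=sim,xatol=2e-4,fatol=1e-4,maxiter=120))
        if best is None or r.fun<best.fun: best=r
    return best.x,best.fun
def look(cam,names):
    P=read_camera(cam);out={}
    for n in names:
        r=cut_out(n,P)
        if r: out[n]=(r[0]["confidence"],r[0]["region"].astype(np.float32),r[0]["rect"],len(r))
    return P,out
E
cat > a.py <<'E'
from h import *
N=["board","tall_block","low_block","bottle","jar","tin","cup","pear","medium_bottle","brush_jar"]
T,a=look("top",N); S,b=look("scene",N)
for n in N: print(n,[ (round(o[n][0],2),o[n][2],o[n][3]) if n in o else None for o in (a,b)])
Z=dict(tall_block=.018,low_block=.018)
yw=dict(board=[-.1,.1],tin=[0,.5,1,-.5,-1],tall_block=[0.],low_block=[0.])
for n in N:
    if n=='board':
        # blocks within board hull count as board
        for o in (a,b):
            m=o[n][1].copy(); 
            for k in("tall_block","low_block"):
                if k in o: m=np.maximum(m,o[k][1])
            o[n]=(o[n][0],m)+o[n][2:]
    V=[(P,o[n][1]) for P,o in((T,a),(S,b)) if n in o]
    res=[]
    for vs in [V]+[[v] for v in V]:
        if n=='brush_jar' and vs is not V: continue
        x,c=fit(n,vs,Z.get(n,0),yw.get(n)); res.append((x.round(4).tolist(),round(c,3)))
    print(n,res)
E
python3 a.py
```

```text
board [(0.57, [137.5, 180.2, 172.1, 110.3], 1), (0.93, [328.3, 161.5, 201.4, 171.9], 2)]
tall_block [(0.9, [255.3, 202.3, 47.2, 47.9], 1), (0.71, [351.0, 176.0, 57.2, 63.5], 1)]
low_block [(0.82, [151.4, 196.2, 45.8, 41.7], 1), (0.96, [441.6, 250.4, 59.5, 57.6], 1)]
bottle [(0.75, [353.3, 184.7, 27.1, 29.5], 1), (0.66, [266.5, 142.8, 28.1, 61.7], 1)]
jar [(0.59, [402.8, 201.1, 24.3, 23.9], 1), (0.62, [233.9, 141.4, 26.8, 32.5], 2)]
tin [(0.94, [351.0, 233.0, 30.2, 44.8], 1), (0.83, [292.7, 135.8, 45.8, 37.8], 1)]
cup [(0.73, [454.0, 189.9, 27.6, 23.5], 2), (0.66, [185.1, 123.2, 26.9, 34.9], 2)]
pear [(0.72, [413.2, 259.8, 23.3, 25.1], 2), (0.59, [266.0, 102.0, 23.0, 28.2], 1)]
medium_bottle [(0.75, [462.4, 241.7, 26.2, 15.9], 1), (0.94, [217.5, 92.5, 16.2, 31.3], 1)]
brush_jar [(0.95, [290.5, 76.7, 37.7, 73.4], 1), (0.87, [257.4, 208.0, 47.3, 85.4], 3)]
board [([0.5042, 0.1906, -0.1593], np.float64(0.021)), ([0.5044, 0.1907, -0.1603], np.float64(0.02)), ([0.5036, 0.1898, -0.1546], np.float64(0.02))]
tall_block [([0.5134, 0.0578, -0.136], np.float64(0.045)), ([0.5134, 0.0593, -0.1456]
[... 354 characters left out ...]
 [([0.549, -0.2755], np.float64(0.083)), ([0.549, -0.2755], np.float64(0.05)), ([0.5491, -0.2765], np.float64(0.106))]
tin [([0.4468, -0.1496, -0.3505], np.float64(0.067)), ([0.447, -0.1484, -0.3465], np.float64(0.04)), ([0.4453, -0.1518, 2.7777], np.float64(0.045))]
cup [([0.5733, -0.4101], np.float64(0.071)), ([0.5726, -0.4095], np.float64(0.086)), ([0.5748, -0.4095], np.float64(0.039))]
pear [([0.398, -0.2934], np.float64(0.053)), ([0.398, -0.2936], np.float64(0.039)), ([0.398, -0.2932], np.float64(0.065))]
medium_bottle [([0.4516, -0.4208], np.float64(0.145)), ([0.4511, -0.4162], np.float64(0.163)), ([0.4519, -0.4201], np.float64(0.121))]
brush_jar [([0.7603, -0.0252], np.float64(0.28))]
```

```bash
cat > plan.py <<'E'
from h import *
import sys
# wp: (x,y,z of grasp point, yaw, tilt)  grasp point 155mm ahead
def target(x,y,z,yaw,tilt=0):
    R=Ro.from_euler('z',yaw)*Ro.from_euler('x',np.pi)*Ro.from_euler('x',-tilt)
    return np.array([x,y,z])-R.apply([0,0,.155]),R
def plan(wps):
    s=bot.sense(); p=np.array(s["tcp_pos"]);R=Ro.from_quat(s["tool_rot"])
    print("t",round(s["time"],2),"q",np.round(s["q"],2),"w",round(s["gripper_width"]*1e3,1),"F",np.round(s["wrist_force"],1),"grasp",np.round(p+R.apply([0,0,.155]),4))
    lp,lr=np.zeros(3),Ro.identity()
    for w in wps:
        tp,tR=target(*w); d=R.inv().apply(tp-p)*1e3; r=R.inv()*tR
        n=max(np.linalg.norm(d-lp)/62.5,(lr.inv()*r).magnitude()/.186)
        print(w,"->",[d.round(0).tolist(),r.as_rotvec().round(3).tolist()],"rows",round(n,1)); lp,lr=d,r
if __name__=="__main__":
    plan(eval(sys.argv[1]))
E
python3 plan.py "[(.447,-.15,.25,1.22),(.447,-.15,.1,1.22),(.447,-.15,.023,1.22)]"
```

```text
t 1.25 q [ 1.04  0.35  1.65 -0.    1.14 -0.08] w 85.5 F [ 0.1 -0.1 -0.5] grasp [0.2396 0.4951 0.2497]
(0.447, -0.15, 0.25, 1.22) -> [[-490.0, 468.0, -0.0], [0.0, -0.0, -0.1]] rows 10.8
(0.447, -0.15, 0.1, 1.22) -> [[-490.0, 468.0, 150.0], [0.0, -0.0, -0.1]] rows 2.4
(0.447, -0.15, 0.023, 1.22) -> [[-490.0, 468.0, 227.0], [0.0, -0.0, -0.1]] rows 1.2
```

Request:
{"name": "servo_tool", "arguments": {
  "commands": [
    [[-490,468,0],[0,0,-0.1]],
    [[-490,468,0],[0,0,-0.1]],
    [[-490,468,0],[0,0,-0.1]],
    [[-490,468,0],[0,0,-0.1]],
    [[-490,468,0],[0,0,-0.1]],
    [[-490,468,0],[0,0,-0.1]],
    [[-490,468,0],[0,0,-0.1]],
    [[-490,468,0],[0,0,-0.1]],
    [[-490,468,0],[0,0,-0.1]],
    [[-490,468,0],[0,0,-0.1]]
  ],
  "jaw": 80,
  "squeeze": 40
}}

```text
time: 2.5
tcp_pos: [0.4314, -0.1021, 0.405]
tool_rot: [0.82, 0.573, 0.0, 0.0]
wrist_force: [1.2, 0.8, -0.2]
gripper_width: 0.0798
```

```bash
python3 plan.py "[(.447,-.15,.25,1.22),(.447,-.15,.1,1.22),(.447,-.15,.023,1.22)]"
```

```text
t 2.5 q [-0.34  0.15  1.91  0.    1.08 -1.56] w 79.8 F [ 1.2  0.8 -0.2] grasp [ 0.4316 -0.1021  0.25  ]
(0.447, -0.15, 0.25, 1.22) -> [[-40.0, 31.0, 0.0], [0.001, -0.0, -0.0]] rows 0.8
(0.447, -0.15, 0.1, 1.22) -> [[-40.0, 31.0, 150.0], [0.001, -0.0, -0.0]] rows 2.4
(0.447, -0.15, 0.023, 1.22) -> [[-40.0, 31.0, 227.0], [0.001, -0.0, -0.0]] rows 1.2
```

Request:
{"name": "servo_tool", "arguments": {
  "commands": [
    [[-40,31,0],[0,0,0]],
    [[-40,31,50],[0,0,0]],
    [[-40,31,110],[0,0,0]],
    [[-40,31,160],[0,0,0]],
    [[-40,31,200],[0,0,0]],
    [[-40,31,227],[0,0,0]],
    [[-40,31,227],[0,0,0]]
  ]
}}

```text
time: 3.38
tcp_pos: [0.4466, -0.1502, 0.1768]
tool_rot: [0.82, 0.573, -0.001, -0.001]
wrist_force: [-0.4, -0.7, -0.3]
gripper_width: 0.0796
```

```bash
python3 -c "
from plan import *
plan([(.447,-.15,.023,1.22)])
P=read_camera('wrist');cv2.imwrite('pics/w1.png',P['frame'][:,:,::-1])"
```

```text
t 3.38 q [-0.42  0.6   1.99  0.    0.56 -1.64] w 79.6 F [-0.4 -0.7 -0.3] grasp [ 0.4463 -0.15    0.0218]
(0.447, -0.15, 0.023, 1.22) -> [[0.0, 0.0, -1.0], [-0.002, -0.0, -0.0]] rows 0.0
```

View pics/w1.png

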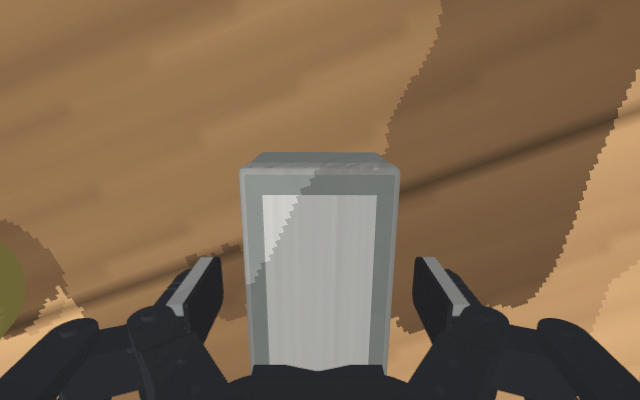

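The tin (px 240–400) sits squarely between the pads (220 and 415). Closing.

Request:
{"name": "servo_tool", "arguments": {
  "commands": [
    [[0,0,0],[0,0,0]],
    [[0,0,0],[0,0,0]],
    [[0,0,0],[0,0,0]],
    [[0,0,0],[0,0,0]],
    [[0,0,0],[0,0,0]],
    [[0,0,0],[0,0,0]]
  ],
  "jaw": 40,
  "squeeze": 40
}}

```text
time: 4.18
tcp_pos: [0.4474, -0.1505, 0.1793]
tool_rot: [0.82, 0.573, 0.001, 0.001]
wrist_force: [-1.7, 0.3, 7.1]
gripper_width: 0.0495
```

```bash
python3 plan.py "[(.447,-.15,.15,1.22),(.5338,.1859,.15,-.158),(.5338,.1859,.041,-.158)]"
```

```text
t 4.17 q [-0.42  0.59  1.99  0.    0.56 -1.64] w 49.5 F [-1.7  0.3  7.1] grasp [ 0.4477 -0.1506  0.0243]
(0.447, -0.15, 0.15, 1.22) -> [[0.0, -0.0, -126.0], [0.002, -0.0, -0.0]] rows 2.0
(0.5338, 0.1859, 0.15, -0.158) -> [[346.0, -34.0, -126.0], [0.002, -0.001, 1.378]] rows 7.4
(0.5338, 0.1859, 0.041, -0.158) -> [[346.0, -35.0, -17.0], [0.002, -0.001, 1.378]] rows 1.7
```

Request:
{"name": "servo_tool", "arguments": {
  "commands": [
    [[0,0,-30],[0,0,0]],
    [[0,0,-80],[0,0,0]],
    [[15,-2,-120],[0,0,0.06]],
    [[60,-6,-126],[0,0,0.22]],
    [[115,-11,-126],[0,0,0.4]],
    [[170,-17,-126],[0,0,0.58]],
    [[225,-22,-126],[0,0,0.76]],
    [[275,-27,-126],[0,0,0.94]],
    [[320,-32,-126],[0,0,1.12]],
    [[340,-34,-126],[0,0,1.28]]
  ]
}}

```text
time: 5.42
tcp_pos: [0.5322, 0.1829, 0.3059]
tool_rot: [1.0, -0.027, 0.001, 0.0]
wrist_force: [0.1, -1.0, -1.5]
gripper_width: 0.0495
```

```bash
python3 plan.py "[(.5338,.1859,.15,-.158),(.5338,.1859,.043,-.158)]"
```

```text
t 5.42 q [ 0.25  0.49  1.71 -0.    0.94  0.3 ] w 49.5 F [ 0.1 -1.  -1.5] grasp [0.5326 0.1828 0.1509]
(0.5338, 0.1859, 0.15, -0.158) -> [[1.0, -3.0, 1.0], [-0.0, -0.003, 0.104]] rows 0.6
(0.5338, 0.1859, 0.043, -0.158) -> [[1.0, -3.0, 108.0], [-0.0, -0.003, 0.104]] rows 1.7
```

Request:
{"name": "servo_tool", "arguments": {
  "commands": [
    [[1,-3,1],[0,0,0.104]],
    [[1,-3,30],[0,0,0.104]],
    [[1,-3,65],[0,0,0.104]],
    [[1,-3,90],[0,0,0.104]],
    [[1,-3,101],[0,0,0.104]],
    [[1,-3,105],[0,0,0.104]],
    [[1,-3,108],[0,0,0.104]],
    [[1,-3,108],[0,0,0.104]]
  ]
}}

```text
time: 6.42
tcp_pos: [0.5338, 0.1858, 0.1985]
tool_rot: [0.997, -0.079, 0.002, -0.0]
wrist_force: [0.0, 0.2, -2.3]
gripper_width: 0.0498
```

```bash
python3 - <<'E'
from plan import *
plan([(.5338,.1859,.043,-.158)])
P=read_camera('scene');cv2.imwrite('pics/s2.png',P['frame'][:,:,::-1])
P=read_camera('wrist');cv2.imwrite('pics/w2.png',P['frame'][:,:,::-1])
E
```

```text
t 6.42 q [ 0.25  0.66  1.74 -0.    0.73  0.41] w 49.8 F [ 0.   0.2 -2.3] grasp [0.5343 0.1858 0.0435]
(0.5338, 0.1859, 0.043, -0.158) -> [[0.0, -0.0, 0.0], [-0.001, -0.004, -0.0]] rows 0.0
```

View pics/w2.png

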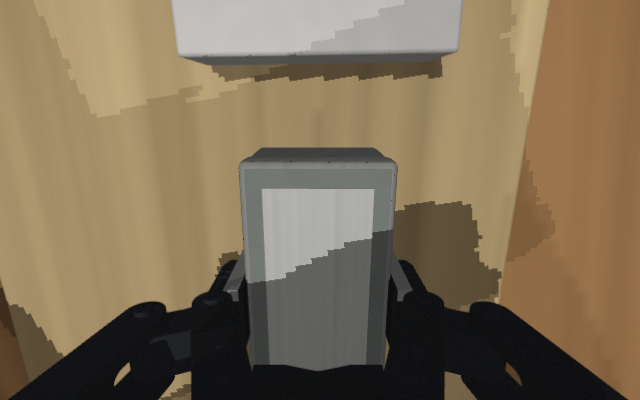

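View pics/s2.png

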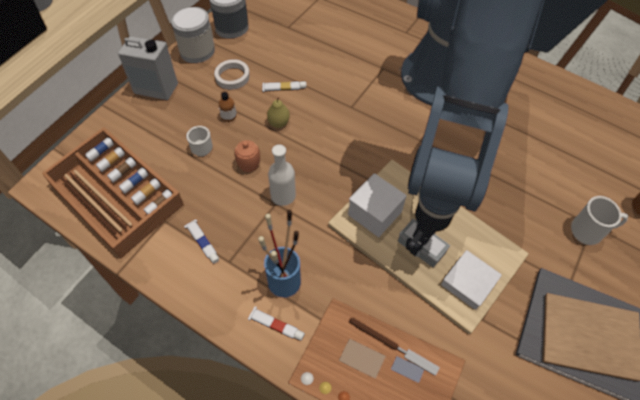

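The tin is held between the blocks about 1 mm above the board, aligned with the row. I'll lower the last bit and release.

Request:
{"name": "servo_tool", "arguments": {
  "commands": [
    [[0,0,1],[0,0,0]],
    [[0,0,2],[0,0,0]],
    [[0,0,2],[0,0,0]]
  ]
}}

```text
time: 6.9
tcp_pos: [0.534, 0.1859, 0.1974]
tool_rot: [0.997, -0.079, 0.002, -0.0]
wrist_force: [-2.5, -1.1, 8.3]
gripper_width: 0.0496
```

Request:
{"name": "servo_tool", "arguments": {
  "commands": [
    [[0,0,-1],[0,0,0]],
    [[0,0,-1],[0,0,0]],
    [[0,0,-1],[0,0,0]],
    [[0,0,-1],[0,0,0]],
    [[0,0,-30],[0,0,0]],
    [[0,0,-80],[0,0,0]],
    [[0,0,-130],[0,0,0]],
    [[0,0,-160],[0,0,0]]
  ],
  "jaw": 80
}}

```text
time: 7.9
tcp_pos: [0.5334, 0.1859, 0.3599]
tool_rot: [0.997, -0.079, 0.003, -0.001]
wrist_force: [-0.5, 1.0, -0.0]
gripper_width: 0.08
```

```bash
python3 plan.py "[(.5733,-.41,.2,1.57),(.5733,-.41,.2,-1.57),(.5733,-.41,.2,-.3),(.5733,-.41,.032,-.3)]"
```

```text
t 7.9 q [ 0.25  0.43  1.66 -0.    1.05  0.41] w 80.0 F [-0.5  1.  -0. ] grasp [0.5344 0.186  0.2049]
(0.5733, -0.41, 0.2, 1.57) -> [[133.0, 582.0, 5.0], [0.004, -0.006, -1.728]] rows 9.6
(0.5733, -0.41, 0.2, -1.57) -> [[133.0, 582.0, 5.0], [-0.006, -0.004, 1.412]] rows 16.9
(0.5733, -0.41, 0.2, -0.3) -> [[133.0, 582.0, 5.0], [-0.002, -0.006, 0.142]] rows 6.8
(0.5733, -0.41, 0.032, -0.3) -> [[132.0, 582.0, 173.0], [-0.002, -0.006, 0.142]] rows 2.7
```

```bash
python3 plan.py "[(.5733,-.41,.25,-.158),(.5733,-.41,.033,-.158)]"
```

```text
t 7.9 q [ 0.25  0.43  1.66 -0.    1.05  0.41] w 80.0 F [-0.5  1.  -0. ] grasp [0.5344 0.186  0.2049]
(0.5733, -0.41, 0.25, -0.158) -> [[134.0, 582.0, -45.0], [-0.002, -0.006, -0.0]] rows 9.6
(0.5733, -0.41, 0.033, -0.158) -> [[132.0, 582.0, 172.0], [-0.002, -0.006, -0.0]] rows 3.5
```

Request:
{"name": "servo_tool", "arguments": {
  "commands": [
    [[12,50,-45],[0,0,0]],
    [[134,582,-45],[0,0,0]],
    [[134,582,-45],[0,0,0]],
    [[134,582,-45],[0,0,0]],
    [[134,582,-45],[0,0,0]],
    [[134,582,-45],[0,0,0]],
    [[134,582,-45],[0,0,0]],
    [[134,582,-45],[0,0,0]],
    [[134,582,-45],[0,0,0]],
    [[134,582,-45],[0,0,0]]
  ]
}}

```text
time: 9.15
tcp_pos: [0.5733, -0.4124, 0.4044]
tool_rot: [0.997, -0.079, 0.003, -0.001]
wrist_force: [-0.6, 0.5, 0.4]
gripper_width: 0.0802
```

```bash
python3 - <<'E'
from plan import *
plan([(.5733,-.41,.25,-.158),(.5733,-.41,.033,-.158)])
for c in("scene","top"):
  P,o=look(c,["tin"])
  if o:
    x,k=fit("tin",[(P,o["tin"][1])],.018,[1.2,1.6]); print(c,x.round(4),k)
E
```

```text
t 9.15 q [-0.69  0.64  1.19  0.01  1.3  -0.53] w 80.2 F [-0.6  0.5  0.4] grasp [ 0.5743 -0.4122  0.2494]
(0.5733, -0.41, 0.25, -0.158) -> [[-0.0, -2.0, -1.0], [-0.002, -0.006, -0.001]] rows 0.0
(0.5733, -0.41, 0.033, -0.158) -> [[-2.0, -2.0, 216.0], [-0.002, -0.006, -0.001]] rows 3.5
scene [0.5346 0.1864 1.4035] 0.042031288146972656
top [0.5352 0.1894 1.4126] 0.05068296194076538
```

Request:
{"name": "servo_tool", "arguments": {
  "commands": [
    [[-2,-2,40],[0,-0.006,0]],
    [[-2,-2,95],[0,-0.006,0]],
    [[-2,-2,150],[0,-0.006,0]],
    [[-2,-2,190],[0,-0.006,0]],
    [[-2,-2,214],[0,-0.006,0]],
    [[-2,-2,214],[0,-0.006,0]]
  ]
}}

```text
time: 10.1
tcp_pos: [0.573, -0.4071, 0.189]
tool_rot: [0.997, -0.079, -0.001, -0.002]
wrist_force: [0.6, -0.3, 0.7]
gripper_width: 0.08
```

```bash
python3 -c "
from plan import *
plan([(.5733,-.41,.033,-.158)])
P=read_camera('wrist');cv2.imwrite('pics/w3.png',P['frame'][:,:,::-1])"
```

```text
t 10.1 q [-0.68  0.87  1.33  0.    0.94 -0.53] w 80.0 F [ 0.6 -0.3  0.7] grasp [ 0.5728 -0.4064  0.034 ]
(0.5733, -0.41, 0.033, -0.158) -> [[1.0, 3.0, 1.0], [-0.004, 0.002, -0.001]] rows 0.0
```

View pics/w3.png

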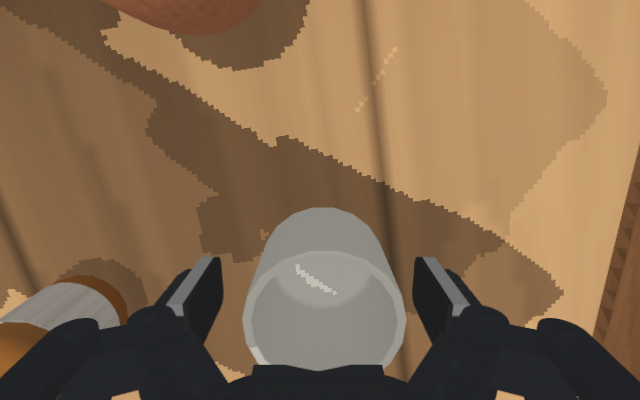

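The cup (px 243–405) is centred between the pads. I'll shift 3 mm and close.

Request:
{"name": "servo_tool", "arguments": {
  "commands": [
    [[1,3,0],[0,0,0]],
    [[1,3,0],[0,0,0]],
    [[1,3,0],[0,0,0]]
  ]
}}

```text
time: 10.52
tcp_pos: [0.574, -0.4109, 0.1915]
tool_rot: [0.997, -0.079, 0.001, -0.001]
wrist_force: [0.6, -0.3, -0.6]
gripper_width: 0.08
```

Request:
{"name": "servo_tool", "arguments": {
  "commands": [
    [[0,0,0],[0,0,0]],
    [[0,0,0],[0,0,0]],
    [[0,0,0],[0,0,0]],
    [[0,0,0],[0,0,0]],
    [[0,0,0],[0,0,0]]
  ],
  "jaw": 45,
  "squeeze": 35
}}

```text
time: 11.15
tcp_pos: [0.5742, -0.411, 0.192]
tool_rot: [0.997, -0.079, 0.001, -0.001]
wrist_force: [0.1, 0.1, 6.1]
gripper_width: 0.0551
```

```bash
python3 plan.py "[(.5733,-.41,.25,-.158),(.534,.187,.25,-.158),(.534,.187,.094,-.158)]"
```

```text
t 11.15 q [-0.69  0.87  1.32  0.    0.95 -0.53] w 55.1 F [0.1 0.1 6.1] grasp [ 0.5745 -0.4108  0.037 ]
(0.5733, -0.41, 0.25, -0.158) -> [[-1.0, -1.0, -213.0], [-0.001, -0.002, -0.001]] rows 3.4
(0.534, 0.187, 0.25, -0.158) -> [[-134.0, -584.0, -212.0], [-0.001, -0.002, -0.001]] rows 9.6
(0.534, 0.187, 0.094, -0.158) -> [[-134.0, -584.0, -56.0], [-0.001, -0.002, -0.001]] rows 2.5
```

Request:
{"name": "servo_tool", "arguments": {
  "commands": [
    [[0,0,-30],[0,0,0]],
    [[0,0,-85],[0,0,0]],
    [[0,0,-145],[0,0,0]],
    [[-6,-25,-195],[0,0,0]],
    [[-18,-75,-212],[0,0,0]],
    [[-32,-135,-212],[0,0,0]],
    [[-46,-195,-212],[0,0,0]],
    [[-60,-255,-212],[0,0,0]],
    [[-74,-315,-212],[0,0,0]],
    [[-88,-375,-212],[0,0,0]]
  ]
}}

```text
time: 12.4
tcp_pos: [0.5457, -0.0251, 0.4041]
tool_rot: [0.997, -0.08, 0.001, -0.001]
wrist_force: [0.6, 0.3, -0.7]
gripper_width: 0.0553
```

```bash
python3 - <<'E'
from plan import *
plan([(.5345,.1868,.25,-.158),(.5345,.1868,.11,-.158),(.5345,.1868,.097,-.158)])
P=read_camera('wrist');cv2.imwrite('pics/w4.png',P['frame'][:,:,::-1])
E
```

```text
t 12.4 q [-0.13  0.34  1.66  0.    1.13  0.03] w 55.3 F [ 0.6  0.3 -0.7] grasp [ 0.5459 -0.0249  0.2491]
(0.5345, 0.1868, 0.25, -0.158) -> [[-45.0, -207.0, -1.0], [-0.001, -0.001, -0.001]] rows 3.4
(0.5345, 0.1868, 0.11, -0.158) -> [[-45.0, -207.0, 139.0], [-0.001, -0.001, -0.001]] rows 2.2
(0.5345, 0.1868, 0.097, -0.158) -> [[-45.0, -207.0, 152.0], [-0.001, -0.001, -0.001]] rows 0.2
```

View pics/w4.png

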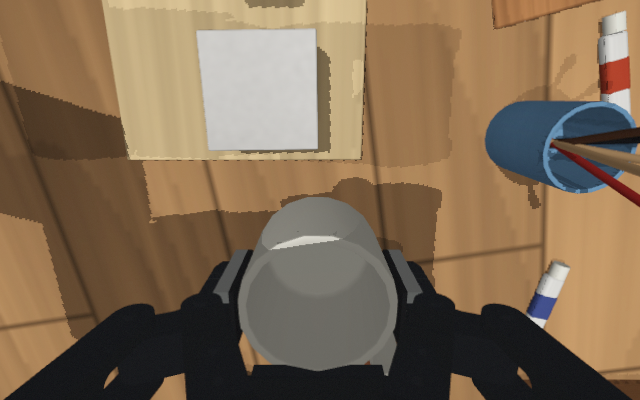

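Cup held upright and central in the pads; the tall block is ahead at (260,90).

Request:
{"name": "servo_tool", "arguments": {
  "commands": [
    [[-14,-60,0],[0,0,0]],
    [[-27,-120,0],[0,0,0]],
    [[-40,-180,0],[0,0,0]],
    [[-45,-207,0],[0,0,0]],
    [[-45,-207,30],[0,0,0]],
    [[-45,-207,80],[0,0,0]],
    [[-45,-207,120],[0,0,0]],
    [[-45,-207,139],[0,0,0]],
    [[-45,-207,145],[0,0,0]],
    [[-45,-207,145],[0,0,0]]
  ]
}}

```text
time: 13.7
tcp_pos: [0.5329, 0.1925, 0.26]
tool_rot: [0.997, -0.078, 0.0, -0.002]
wrist_force: [0.7, 0.3, -0.9]
gripper_width: 0.0554
```

```bash
cat > chk.py <<'E'
from plan import *
import sys
def chk(name,z,tgt=None,tag=None,cams=("scene","top","wrist")):
  for c in cams:
    P,o=look(c,[name])
    if tag: cv2.imwrite(f'pics/{tag}_{c}.png',P['frame'][:,:,::-1])
    if o:
      try:
        x,k=fit(name,[(P,o[name][1])],z,[1.2,1.6] if name=='tin' else None); print(name,c,round(o[name][0],2),x.round(4),round(float(k),3))
      except Exception as e: print(c,e)
E
python3 - <<'E'
from chk import *
plan([(.5345,.1868,.095,-.158)])
chk("cup",.067,cams=("scene","top"),tag="c5")
E
```

```text
t 13.7 q [0.26 0.57 1.72 0.   0.85 0.42] w 55.4 F [ 0.7  0.3 -0.9] grasp [0.533 0.193 0.105]
(0.5345, 0.1868, 0.095, -0.158) -> [[2.0, 5.0, 10.0], [-0.004, 0.0, 0.002]] rows 0.2
cup scene 0.6 [0.5339 0.2001] 0.685
cup top 0.63 [ 0.5714 -0.1471] 0.098
```

View pics/c5_scene.png

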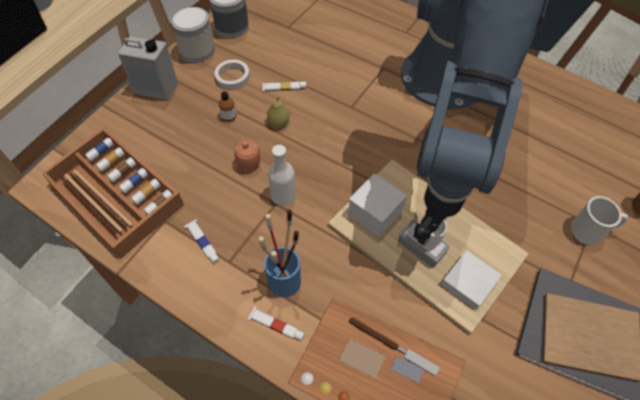

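Request:
{"name": "servo_tool", "arguments": {
  "commands": [
    [[2,6,0],[0,0,0]],
    [[2,6,3],[0,0,0]],
    [[2,6,6],[0,0,0]],
    [[2,6,8],[0,0,0]],
    [[2,6,9],[0,0,0]],
    [[2,6,9],[0,0,0]]
  ]
}}

```text
time: 14.65
tcp_pos: [0.5341, 0.1863, 0.2516]
tool_rot: [0.997, -0.078, 0.001, -0.002]
wrist_force: [-0.3, 0.2, 0.1]
gripper_width: 0.0553
```

```bash
python3 plan.py "[(.5345,.1868,.095,-.158)]"
```

```text
t 14.65 q [0.25 0.58 1.73 0.   0.83 0.41] w 55.3 F [-0.3  0.2  0.1] grasp [0.5343 0.187  0.0966]
(0.5345, 0.1868, 0.095, -0.158) -> [[0.0, -1.0, 2.0], [-0.004, -0.001, 0.002]] rows 0.0
```

Request:
{"name": "servo_tool", "arguments": {
  "commands": [
    [[0,-1,1],[0,0,0]],
    [[0,-1,2],[0,0,0]],
    [[0,-1,2],[0,0,0]],
    [[0,-1,2],[0,0,0]]
  ]
}}

```text
time: 15.15
tcp_pos: [0.5343, 0.1875, 0.25]
tool_rot: [0.997, -0.078, 0.001, -0.002]
wrist_force: [-2.6, 1.7, 6.4]
gripper_width: 0.0556
```

```bash
python3 plan.py "[(.5345,.1868,.095,-.158)]"
```

```text
t 15.15 q [0.25 0.58 1.73 0.   0.83 0.41] w 55.6 F [-2.6  1.7  6.4] grasp [0.5346 0.1882 0.095 ]
(0.5345, 0.1868, 0.095, -0.158) -> [[0.0, 1.0, -0.0], [-0.005, -0.002, 0.002]] rows 0.0
```

Request:
{"name": "servo_tool", "arguments": {
  "commands": [
    [[0,0,0],[0,0,0]],
    [[0,0,0],[0,0,0]],
    [[0,0,0],[0,0,0]],
    [[0,0,0],[0,0,0]],
    [[0,0,-20],[0,0,0]],
    [[0,0,-70],[0,0,0]],
    [[0,0,-120],[0,0,0]],
    [[0,0,-140],[0,0,0]]
  ],
  "jaw": 80
}}

```text
time: 16.15
tcp_pos: [0.5341, 0.1869, 0.393]
tool_rot: [0.997, -0.078, 0.003, -0.003]
wrist_force: [0.2, -0.4, -0.4]
gripper_width: 0.0799
```

```bash
python3 - <<'E'
from plan import *
c,s=np.cos(.935),np.sin(.935)
print(target(.398,-.293,.031,.936,.7)[0])
d=np.array([np.cos(-.635),np.sin(-.635)])
plan([(.398,-.293,.25,.936,0.35),(.398-.06*d[0],-.293-.06*d[1],.14,.936,.7),(.398,-.293,.031,.936,.7)])
E
```

```text
[ 0.31759852 -0.23378538  0.14955054]
t 16.15 q [0.25 0.39 1.62 0.   1.12 0.41] w 79.9 F [ 0.2 -0.4 -0.4] grasp [0.5351 0.1878 0.238 ]
(0.398, -0.293, 0.25, 0.936, 0.35) -> [[-107.0, 471.0, -6.0], [-0.317, 0.183, -1.082]] rows 7.7
(np.float64(0.34969569821159224), np.float64(-0.2574093491386512), 0.14, 0.936, 0.7) -> [[-202.0, 422.0, 131.0], [-0.631, 0.374, -1.048]] rows 2.8
(0.398, -0.293, 0.031, 0.936, 0.7) -> [[-150.0, 451.0, 240.0], [-0.631, 0.374, -1.048]] rows 2.0
```

```bash
python3 - <<'E'
from plan import *
P=read_camera('wrist'); s=bot.sense()
cv2.imwrite('pics/w5.png',cv2.resize(P['frame'][230:400,100:540,::-1],None,fx=1.8,fy=1.8,interpolation=cv2.INTER_CUBIC))
p=np.array(s["tcp_pos"]);R=Ro.from_quat(s["tool_rot"]).as_matrix()
Rc=np.array(P["R"])@R; tc=np.array(P["R"])@p+np.array(P["t"])
print(Rc.round(4).tolist(),tc.round(4).tolist())
np.savez('wc.npz',Rc=Rc,tc=tc)
Q=dict(P);Q["R"]=Rc;Q["t"]=tc
for hw in(.040,):
  for sx in(-1,1):
    for y in(-.011,.011):
      print(sx,y,proj(Q,[[sx*hw,y,z] for z in(.13,.14,.15,.16,.17,.175)]).round(0).tolist())
E
```

```text
[[1.0, 0.0002, 0.0002], [-0.0002, 0.9592, -0.2828], [-0.0003, 0.2828, 0.9592]] [0.0011, 0.0783, -0.0098]
-1 -0.011 [[196.0, 298.0], [205.0, 282.0], [214.0, 268.0], [221.0, 256.0], [227.0, 246.0], [230.0, 242.0]]
-1 0.011 [[202.0, 355.0], [211.0, 336.0], [218.0, 319.0], [225.0, 304.0], [231.0, 292.0], [233.0, 286.0]]
1 -0.011 [[446.0, 298.0], [436.0, 282.0], [427.0, 268.0], [420.0, 256.0], [413.0, 246.0], [410.0, 242.0]]
1 0.011 [[440.0, 355.0], [430.0, 336.0], [422.0, 319.0], [415.0, 304.0], [409.0, 292.0], [407.0, 286.0]]
```

View pics/w5.png

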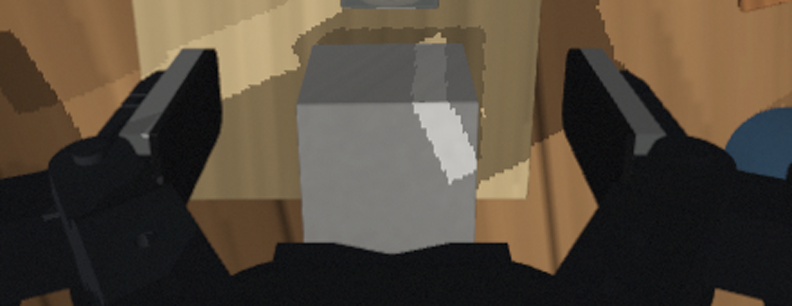

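```bash
python3 - <<'E'
from plan import *
P=read_camera('wrist');cv2.imwrite('pics/w6.png',P['frame'][:,:,::-1])
w=np.load('wc.npz');Q=dict(P);Q["R"]=w["Rc"];Q["t"]=w["tc"]
for sx in(-1,1): print(proj(Q,[[sx*.0278,-.011,z] for z in(.15,.16,.165,.17,.175)]).round(0).tolist())
from chk import *
chk("cup",.058,tag="c6"); chk("tin",.018,cams=("top","scene"))
E
```

```text
[[246.0, 268.0], [251.0, 256.0], [253.0, 251.0], [255.0, 246.0], [257.0, 242.0]]
[[395.0, 268.0], [389.0, 256.0], [387.0, 251.0], [385.0, 246.0], [383.0, 242.0]]
cup scene 0.9 [0.5344 0.1884] 0.047
cup top 0.67 [0.5352 0.188 ] 0.174
cup wrist 0.76 [0.5344 0.1895] 0.027
tin top 0.87 [0.5273 0.1342 1.3875] 0.714
tin scene 0.6 [0.5351 0.1871 1.3873] 0.409
```

View pics/w6.png

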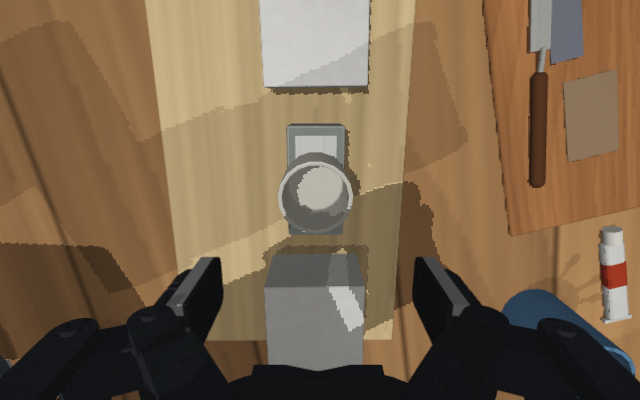

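View pics/c6_scene.png

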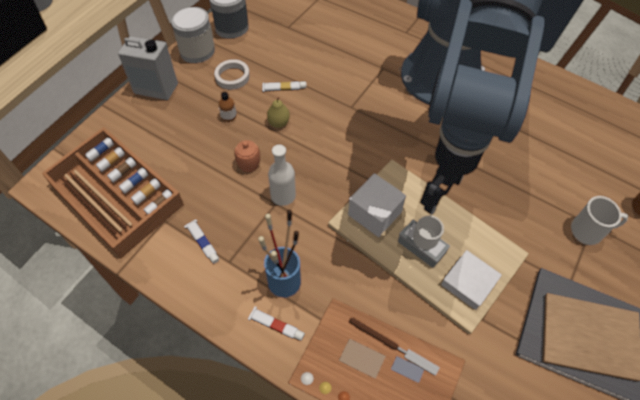

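```bash
python3 - <<'E'
from plan import *
R=target(.398,-.293,.031,-.11,.65)[1]; g=np.array([.398,-.293,.031]); 
a=g-R.apply([0,0,.11]); b=g-R.apply([0,0,.2])
print(target(*g,-.11,.65)[0],R.as_matrix()[:,2])
plan([(*b.round(3),-.11,.65),(*a.round(3),-.11,.65),(*g,-.11,.65)])
P=read_camera('top'); print([ray(P,uv,.01) for uv in((436,335),(472,304))])
E
```

```text
[ 0.40829763 -0.19976305  0.15439299] [-0.06643634 -0.60152872 -0.7960838 ]
t 16.75 q [0.25 0.39 1.63 0.   1.12 0.41] w 79.9 F [-0.6  0.3 -0.4] grasp [0.5342 0.1875 0.2345]
(np.float64(0.411), np.float64(-0.173), np.float64(0.19), -0.11, 0.65) -> [[-70.0, 281.0, 75.0], [-0.654, 0.014, -0.045]] rows 4.8
(np.float64(0.405), np.float64(-0.227), np.float64(0.119), -0.11, 0.65) -> [[-67.0, 336.0, 146.0], [-0.654, 0.014, -0.045]] rows 1.4
(np.float64(0.398), np.float64(-0.293), np.float64(0.031), -0.11, 0.65) -> [[-64.0, 403.0, 233.0], [-0.654, 0.014, -0.045]] rows 1.8
[array([ 0.2525957 , -0.31068897]), array([ 0.32165314, -0.40378152])]
```

Request:
{"name": "servo_tool", "arguments": {
  "commands": [
    [[-10,50,0],[-0.1,0,-0.01]],
    [[-25,110,10],[-0.25,0.005,-0.02]],
    [[-40,170,20],[-0.4,0.01,-0.03]],
    [[-55,230,40],[-0.55,0.014,-0.04]],
    [[-70,281,75],[-0.654,0.014,-0.045]],
    [[-70,281,75],[-0.654,0.014,-0.045]],
    [[-70,281,75],[-0.654,0.014,-0.045]]
  ]
}}

```text
time: 17.68
tcp_pos: [0.4217, -0.0794, 0.3137]
tool_rot: [0.946, -0.053, -0.017, 0.318]
wrist_force: [-0.3, 0.6, -0.5]
gripper_width: 0.08
```

```bash
python3 - <<'E'
from plan import *
plan([(.405,-.227,.119,-.11,.65),(.398,-.293,.031,-.11,.65)])
P=read_camera('wrist');cv2.imwrite('pics/w7.png',P['frame'][:,:,::-1])
E
```

```text
t 17.68 q [-0.17  0.3   2.05 -0.84  0.94  0.51] w 80.0 F [-0.3  0.6 -0.5] grasp [ 0.4114 -0.1725  0.1902]
(0.405, -0.227, 0.119, -0.11, 0.65) -> [[-0.0, 1.0, 90.0], [-0.001, -0.0, -0.001]] rows 1.4
(0.398, -0.293, 0.031, -0.11, 0.65) -> [[-0.0, 0.0, 200.0], [-0.001, -0.0, -0.001]] rows 1.8
```

View pics/w7.png

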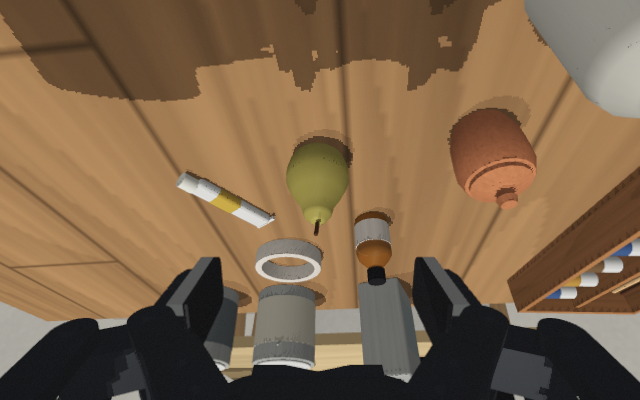

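Pear is dead ahead (px 318,180), the medium bottle well behind it at (375,245). Advancing along the tool axis.

Request:
{"name": "servo_tool", "arguments": {
  "commands": [
    [[0,0,40],[0,0,0]],
    [[0,0,90],[0,0,0]],
    [[0,0,135],[0,0,0]],
    [[0,0,170],[0,0,0]],
    [[0,0,190],[0,0,0]],
    [[0,0,200],[0,0,0]],
    [[0,0,200],[0,0,0]]
  ]
}}

```text
time: 18.6
tcp_pos: [0.4095, -0.199, 0.1548]
tool_rot: [0.946, -0.052, -0.016, 0.319]
wrist_force: [-0.8, -0.9, 0.1]
gripper_width: 0.0802
```

```bash
python3 - <<'E'
from plan import *
plan([(.398,-.293,.031,-.11,.65)])
P=read_camera('wrist');cv2.imwrite('pics/w8.png',P['frame'][:,:,::-1])
E
```

```text
t 18.6 q [-0.44  0.66  2.07 -1.33  0.63  0.87] w 80.2 F [-0.8 -0.9  0.1] grasp [ 0.3996 -0.2922  0.0314]
(0.398, -0.293, 0.031, -0.11, 0.65) -> [[-1.0, 0.0, 1.0], [-0.001, -0.002, -0.001]] rows 0.0
```

View pics/w8.png

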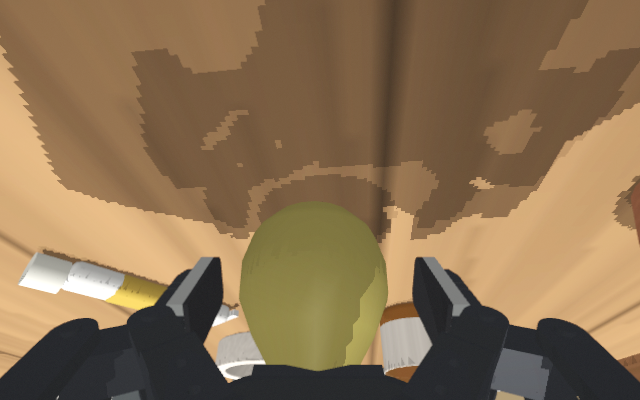

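Request:
{"name": "servo_tool", "arguments": {
  "commands": [
    [[-1,0,0],[0,0,0]],
    [[-1,0,0],[0,0,0]],
    [[-1,0,0],[0,0,0]],
    [[-1,0,0],[0,0,0]],
    [[-1,0,0],[0,0,0]]
  ],
  "jaw": 45,
  "squeeze": 35
}}

```text
time: 19.27
tcp_pos: [0.4088, -0.1983, 0.1562]
tool_rot: [0.946, -0.052, -0.015, 0.319]
wrist_force: [-0.5, 6.8, 11.2]
gripper_width: 0.0582
```

```bash
python3 - <<'E'
from plan import *
s=bot.sense(); 
plan([(.398,-.293,.2,-.11,.65),(.45,.0,.2,.5,.65),(.4575,.198,.2,1.18,.65),(.4575,.198,.0495,1.18,.65)])
E
```

```text
t 19.27 q [-0.44  0.65  2.07 -1.33  0.63  0.87] w 58.2 F [-0.5  6.8 11.2] grasp [ 0.3991 -0.2916  0.0328]
(0.398, -0.293, 0.2, -0.11, 0.65) -> [[0.0, 102.0, -132.0], [0.0, -0.004, -0.001]] rows 2.7
(0.45, 0.0, 0.2, 0.5, 0.65) -> [[-33.0, -120.0, -302.0], [0.002, 0.365, -0.487]] rows 4.5
(0.4575, 0.198, 0.2, 1.18, 0.65) -> [[-84.0, -237.0, -391.0], [0.003, 0.777, -1.028]] rows 3.7
(0.4575, 0.198, 0.0495, 1.18, 0.65) -> [[-85.0, -328.0, -271.0], [0.003, 0.777, -1.028]] rows 2.4
```

Request:
{"name": "servo_tool", "arguments": {
  "commands": [
    [[0,20,-25],[0,0,0]],
    [[0,55,-70],[0,0,0]],
    [[0,90,-116],[0,0,0]],
    [[0,102,-132],[0,0,0]],
    [[-6,60,-163],[0,0.06,-0.08]],
    [[-13,10,-200],[0,0.15,-0.2]],
    [[-20,-40,-240],[0,0.24,-0.32]],
    [[-28,-90,-278],[0,0.32,-0.43]],
    [[-33,-120,-302],[0,0.37,-0.49]],
    [[-33,-120,-302],[0,0.37,-0.49]]
  ]
}}

```text
time: 20.52
tcp_pos: [0.4049, 0.0844, 0.3241]
tool_rot: [0.917, 0.239, 0.082, 0.309]
wrist_force: [-0.1, -0.7, -1.6]
gripper_width: 0.0578
```

```bash
python3 - <<'E'
from plan import *
plan([(.455,.15,.2,1.0,.65),(.459,.199,.2,1.18,.65),(.459,.199,.12,1.18,.65),(.459,.199,.056,1.18,.65)])
P=read_camera('wrist');cv2.imwrite('pics/w9.png',P['frame'][:,:,::-1])
E
```

```text
t 20.52 q [ 0.22  0.24  2.11 -0.92  0.82  0.37] w 57.8 F [-0.1 -0.7 -1.6] grasp [0.4511 0.0025 0.2009]
(0.455, 0.15, 0.2, 1.0, 0.65) -> [[32.0, -92.0, -69.0], [0.002, 0.295, -0.391]] rows 2.6
(0.459, 0.199, 0.2, 1.18, 0.65) -> [[45.0, -117.0, -89.0], [0.002, 0.404, -0.534]] rows 1.0
(0.459, 0.199, 0.12, 1.18, 0.65) -> [[45.0, -166.0, -25.0], [0.002, 0.404, -0.534]] rows 1.3
(0.459, 0.199, 0.056, 1.18, 0.65) -> [[45.0, -205.0, 26.0], [0.002, 0.404, -0.534]] rows 1.0
```

View pics/w9.png

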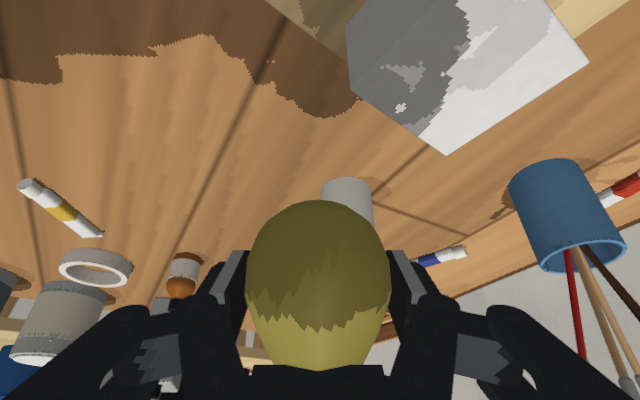

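Pear held firmly and unturned relative to the grasp picture. Moving over the front of the tin.

Request:
{"name": "servo_tool", "arguments": {
  "commands": [
    [[12,-35,-26],[0,0.11,-0.15]],
    [[23,-68,-50],[0,0.22,-0.29]],
    [[34,-96,-72],[0,0.31,-0.41]],
    [[45,-117,-89],[0,0.404,-0.534]],
    [[45,-117,-89],[0,0.404,-0.534]],
    [[45,-135,-65],[0,0.404,-0.534]],
    [[45,-155,-40],[0,0.404,-0.534]],
    [[45,-166,-25],[0,0.404,-0.534]],
    [[45,-166,-25],[0,0.404,-0.534]]
  ]
}}

```text
time: 21.7
tcp_pos: [0.3729, 0.2324, 0.2424]
tool_rot: [0.788, 0.526, 0.176, 0.267]
wrist_force: [-0.7, 0.4, -0.6]
gripper_width: 0.0579
```

```bash
python3 - <<'E'
from plan import *
plan([(.459,.199,.12,1.18,.65),(.459,.199,.056,1.18,.65)])
for c in("scene","wrist"):
  P=read_camera(c);cv2.imwrite(f'pics/x10{c}.png',P['frame'][:,:,::-1])
E
```

```text
t 21.7 q [ 0.55  0.42  2.13 -1.28  0.54  0.51] w 57.9 F [-0.7  0.4 -0.6] grasp [0.4594 0.1957 0.119 ]
(0.459, 0.199, 0.12, 1.18, 0.65) -> [[2.0, -1.0, -2.0], [0.001, 0.006, -0.002]] rows 0.0
(0.459, 0.199, 0.056, 1.18, 0.65) -> [[2.0, -39.0, 49.0], [0.001, 0.006, -0.002]] rows 1.0
```

View pics/x10scene.png

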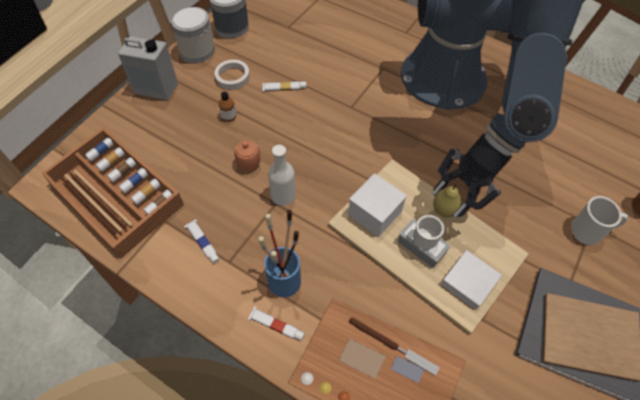

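View pics/x10wrist.png

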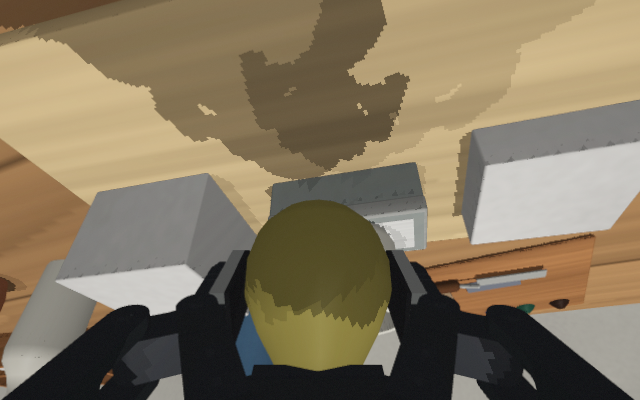

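```bash
python3 - <<'E'
from plan import *
plan([(.459,.199,.13,.78,.65),(.459,.199,.07,.78,.65),(.459,.199,.056,.78,.65)])
E
```

```text
t 21.8 q [ 0.56  0.42  2.13 -1.28  0.54  0.5 ] w 58.2 F [ 0.2 -0.2 -1.2] grasp [0.46   0.1966 0.1206]
(0.459, 0.199, 0.13, 0.78, 0.65) -> [[38.0, 10.0, -4.0], [0.003, -0.239, 0.315]] rows 2.1
(0.459, 0.199, 0.07, 0.78, 0.65) -> [[38.0, -26.0, 43.0], [0.003, -0.239, 0.315]] rows 1.0
(0.459, 0.199, 0.056, 0.78, 0.65) -> [[38.0, -35.0, 55.0], [0.003, -0.239, 0.315]] rows 0.2
```

Request:
{"name": "servo_tool", "arguments": {
  "commands": [
    [[13,7,-8],[0,-0.08,0.1]],
    [[26,9,-6],[0,-0.16,0.21]],
    [[38,10,-4],[0,-0.239,0.315]],
    [[38,10,-4],[0,-0.239,0.315]],
    [[38,-5,15],[0,-0.239,0.315]],
    [[38,-18,32],[0,-0.239,0.315]],
    [[38,-28,45],[0,-0.239,0.315]],
    [[38,-33,52],[0,-0.239,0.315]],
    [[38,-34,54],[0,-0.239,0.315]],
    [[38,-34,54],[0,-0.239,0.315]]
  ]
}}

```text
time: 23.05
tcp_pos: [0.3933, 0.2658, 0.1807]
tool_rot: [0.876, 0.36, 0.122, 0.296]
wrist_force: [0.2, 0.4, -1.7]
gripper_width: 0.0577
```

```bash
python3 - <<'E'
from chk import *
plan([(.459,.199,.053,.78,.65),(.459,.199,.051,.78,.65)])
chk("pear",.022,tag="p11",cams=("scene",))
E
```

```text
t 23.05 q [ 0.61  0.62  2.   -1.1   0.74  0.76] w 57.7 F [ 0.2  0.4 -1.7] grasp [0.4596 0.1989 0.0575]
(0.459, 0.199, 0.053, 0.78, 0.65) -> [[-0.0, -3.0, 3.0], [0.003, -0.001, 0.0]] rows 0.1
(0.459, 0.199, 0.051, 0.78, 0.65) -> [[-0.0, -4.0, 5.0], [0.003, -0.001, 0.0]] rows 0.0
```

View pics/p11_scene.png

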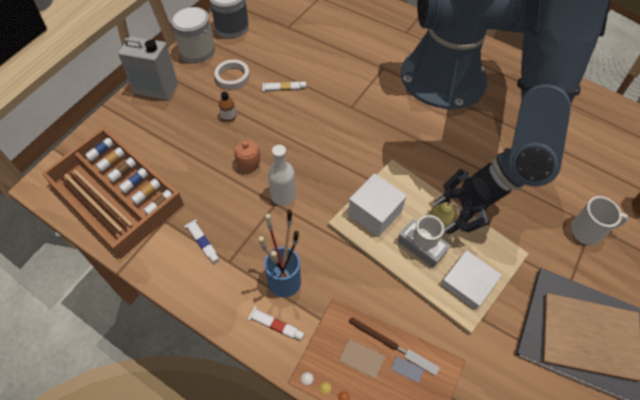

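Request:
{"name": "servo_tool", "arguments": {
  "commands": [
    [[0,-2,2],[0,0,0]],
    [[0,-3,4],[0,0,0]],
    [[0,-4,5],[0,0,0]],
    [[0,-4,5],[0,0,0]],
    [[0,-4,5],[0,0,0]]
  ]
}}

```text
time: 23.78
tcp_pos: [0.3932, 0.266, 0.1743]
tool_rot: [0.876, 0.36, 0.122, 0.296]
wrist_force: [-0.7, 0.2, -1.1]
gripper_width: 0.0579
```

```bash
python3 plan.py "[(.459,.199,.05,.78,.65)]"
```

```text
t 23.77 q [ 0.61  0.64  2.   -1.12  0.73  0.78] w 57.9 F [-0.7  0.2 -1.1] grasp [0.4595 0.1991 0.0512]
(0.459, 0.199, 0.05, 0.78, 0.65) -> [[-0.0, -0.0, 1.0], [0.003, -0.001, -0.0]] rows 0.0
```

Request:
{"name": "servo_tool", "arguments": {
  "commands": [
    [[0,-1,1],[0,0,0]],
    [[0,-1,2],[0,0,0]],
    [[0,-1,2],[0,0,0]],
    [[0,-1,2],[0,0,0]]
  ]
}}

```text
time: 24.28
tcp_pos: [0.3933, 0.2659, 0.1736]
tool_rot: [0.876, 0.36, 0.123, 0.297]
wrist_force: [-14.5, 4.0, 26.5]
gripper_width: 0.058
```

```bash
python3 plan.py "[(.459,.199,.05,.78,.65)]"
```

```text
t 24.27 q [ 0.61  0.64  2.   -1.12  0.73  0.79] w 58.0 F [-14.5   4.   26.5] grasp [0.4599 0.1989 0.0507]
(0.459, 0.199, 0.05, 0.78, 0.65) -> [[-0.0, -0.0, 0.0], [0.006, -0.001, -0.001]] rows 0.0
```

Request:
{"name": "servo_tool", "arguments": {
  "commands": [
    [[0,1,-1],[0,0,0]],
    [[0,1,-1],[0,0,0]]
  ]
}}

```text
time: 24.52
tcp_pos: [0.3934, 0.2659, 0.1751]
tool_rot: [0.876, 0.36, 0.123, 0.297]
wrist_force: [-0.8, 0.2, -2.4]
gripper_width: 0.0576
```

Request:
{"name": "servo_tool", "arguments": {
  "commands": [
    [[0,0,0],[0,0,0]],
    [[0,0,0],[0,0,0]],
    [[0,0,0],[0,0,0]],
    [[0,0,0],[0,0,0]],
    [[0,0,-20],[0,0,0]],
    [[0,0,-60],[0,0,0]],
    [[0,0,-110],[0,0,0]],
    [[0,0,-160],[0,0,0]],
    [[0,0,-160],[0,0,0]]
  ],
  "jaw": 73
}}

```text
time: 25.65
tcp_pos: [0.3241, 0.3363, 0.3043]
tool_rot: [0.876, 0.36, 0.126, 0.296]
wrist_force: [-0.0, 0.3, -1.4]
gripper_width: 0.073
```

```bash
python3 - <<'E'
from chk import *
plan([(.5,0,.3,1.0),(.549,-.2755,.25,.5),(.549,-.2755,.044,.5)])
chk("pear",.018,tag="p12")
E
```

```text
t 25.65 q [ 0.82  0.38  1.96 -0.81  1.    0.56] w 73.0 F [-0.   0.3 -1.4] grasp [0.3913 0.2699 0.1814]
(0.5, 0, 0.3, 1.0) -> [[-111.0, 380.0, 101.0], [0.653, 0.065, -0.212]] rows 6.5
(0.549, -0.2755, 0.25, 0.5) -> [[-271.0, 532.0, 280.0], [0.65, -0.099, 0.27]] rows 4.5
(0.549, -0.2755, 0.044, 0.5) -> [[-273.0, 407.0, 443.0], [0.65, -0.099, 0.27]] rows 3.3
pear scene 0.89 [0.4577 0.1973] 0.368
pear top 0.84 [0.463  0.1966] 0.058
pear wrist 0.66 [0.4629 0.196 ] 0.036
```

View pics/p12_scene.png

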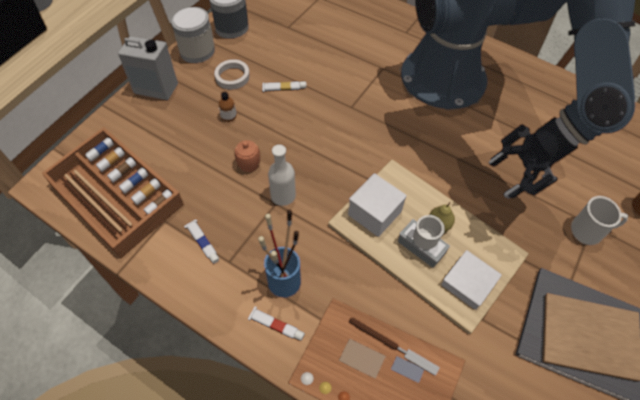

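```bash
python3 - <<'E'
from plan import *
plan([(.43,.15,.26,.3,.3),(.5,0,.28,-.24),(.549,-.2755,.25,-.24)])
E
```

```text
t 25.95 q [ 0.82  0.39  1.96 -0.81  1.    0.56] w 73.0 F [0.2 0.7 0.5] grasp [0.3914 0.2672 0.1781]
(0.43, 0.15, 0.26, 0.3, 0.3) -> [[-34.0, 196.0, 15.0], [0.349, -0.221, 0.428]] rows 3.2
(0.5, 0, 0.28, -0.24) -> [[-111.0, 368.0, 114.0], [0.597, -0.334, 0.981]] rows 3.4
(0.549, -0.2755, 0.25, -0.24) -> [[-269.0, 532.0, 278.0], [0.597, -0.334, 0.981]] rows 4.5
```

Request:
{"name": "servo_tool", "arguments": {
  "commands": [
    [[-9,55,-5],[0.1,-0.07,0.12]],
    [[-20,115,3],[0.22,-0.14,0.27]],
    [[-34,175,12],[0.34,-0.21,0.42]],
    [[-55,230,35],[0.41,-0.25,0.58]],
    [[-80,290,70],[0.48,-0.29,0.74]],
    [[-100,340,100],[0.55,-0.32,0.88]],
    [[-135,395,140],[0.597,-0.334,0.981]],
    [[-175,435,180],[0.597,-0.334,0.981]],
    [[-215,476,222],[0.597,-0.334,0.981]],
    [[-255,518,264],[0.597,-0.334,0.981]]
  ],
  "jaw": 84
}}

```text
time: 27.2
tcp_pos: [0.5362, -0.2063, 0.4115]
tool_rot: [0.993, -0.12, -0.001, 0.0]
wrist_force: [0.5, 0.2, 0.6]
gripper_width: 0.084
```

```bash
python3 - <<'E'
from chk import *
plan([(.549,-.2755,.25,-.24),(.549,-.2755,.046,-.24)])
chk("jar",0,cams=("top","scene","wrist"))
chk("pear",.018,cams=("top","scene"))
E
```

```text
t 27.2 q [-0.45  0.39  1.58 -0.    1.18 -0.21] w 84.0 F [0.5 0.2 0.6] grasp [ 0.5359 -0.2063  0.2565]
(0.549, -0.2755, 0.25, -0.24) -> [[29.0, 64.0, 6.0], [0.0, 0.002, -0.001]] rows 1.1
(0.549, -0.2755, 0.046, -0.24) -> [[29.0, 64.0, 210.0], [0.0, 0.002, -0.001]] rows 3.3
jar top 0.74 [0.4623 0.1983] 0.15
jar scene 0.7 [ 0.5501 -0.2768] 0.056
jar wrist 0.56 [ 0.5497 -0.2765] 0.031
pear top 0.58 [0.4622 0.1965] 0.044
pear scene 0.57 [0.46   0.1962] 0.312
```

Request:
{"name": "servo_tool", "arguments": {
  "commands": [
    [[15,33,3],[0,0,0]],
    [[29,65,6],[0,0,0]],
    [[29,65,10],[0,0,0]],
    [[29,65,50],[0,0,0]],
    [[29,65,105],[0,0,0]],
    [[29,65,155],[0,0,0]],
    [[29,65,195],[0,0,0]],
    [[29,65,213],[0,0,0]],
    [[29,65,214],[0,0,0]],
    [[29,65,214],[0,0,0]]
  ]
}}

```text
time: 28.95
tcp_pos: [0.5497, -0.2727, 0.2005]
tool_rot: [0.993, -0.119, 0.001, 0.001]
wrist_force: [-0.1, -0.3, 0.8]
gripper_width: 0.0841
```

```bash
python3 - <<'E'
from plan import *
plan([(.5495,-.276,.042,-.24)])
P=read_camera('wrist');cv2.imwrite('pics/w13.png',P['frame'][:,:,::-1])
E
```

```text
t 28.95 q [-0.54  0.72  1.61 -0.    0.81 -0.3 ] w 84.1 F [-0.1 -0.3  0.8] grasp [ 0.55   -0.273   0.0455]
(0.5495, -0.276, 0.042, -0.24) -> [[1.0, 3.0, 4.0], [0.001, -0.002, 0.002]] rows 0.1
```

View pics/w13.png

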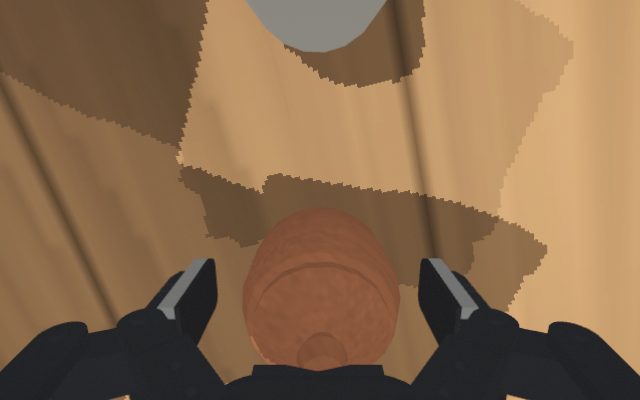

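Jar (px 243–400) central between the pads. I'll make the small correction, then close.

Request:
{"name": "servo_tool", "arguments": {
  "commands": [
    [[1,3,3],[0,0,0]],
    [[1,3,4],[0,0,0]],
    [[1,3,4],[0,0,0]]
  ]
}}

```text
time: 29.38
tcp_pos: [0.5499, -0.276, 0.1967]
tool_rot: [0.993, -0.119, 0.001, 0.001]
wrist_force: [-0.0, 1.0, 0.0]
gripper_width: 0.0841
```

Request:
{"name": "servo_tool", "arguments": {
  "commands": [
    [[0,0,0],[0,0,0]],
    [[0,0,0],[0,0,0]],
    [[0,0,0],[0,0,0]],
    [[0,0,0],[0,0,0]],
    [[0,0,0],[0,0,0]]
  ],
  "jaw": 48,
  "squeeze": 40
}}

```text
time: 30.0
tcp_pos: [0.55, -0.2761, 0.1971]
tool_rot: [0.993, -0.119, 0.001, 0.001]
wrist_force: [-1.1, 0.3, 4.9]
gripper_width: 0.0603
```

```bash
python3 - <<'E'
from plan import *
plan([(.5495,-.276,.25,-.24),(.5545,.3138,.25,-.158),(.5545,.3138,.095,-.158)])
E
```

```text
t 30.0 q [-0.54  0.73  1.6  -0.    0.8  -0.3 ] w 60.3 F [-1.1  0.3  4.9] grasp [ 0.5504 -0.2764  0.0421]
(0.5495, -0.276, 0.25, -0.24) -> [[0.0, 0.0, -208.0], [0.001, -0.003, 0.001]] rows 3.3
(0.5545, 0.3138, 0.25, -0.158) -> [[-134.0, -574.0, -209.0], [0.001, -0.003, -0.081]] rows 9.4
(0.5545, 0.3138, 0.095, -0.158) -> [[-135.0, -574.0, -54.0], [0.001, -0.003, -0.081]] rows 2.5
```

Request:
{"name": "servo_tool", "arguments": {
  "commands": [
    [[0,0,-30],[0,0,0]],
    [[0,0,-85],[0,0,0]],
    [[0,0,-145],[0,0,0]],
    [[0,0,-195],[0,0,0]],
    [[-5,-20,-215],[0,0,0]],
    [[-14,-60,-215],[0,0,-0.01]],
    [[-28,-119,-215],[0,0,-0.02]],
    [[-42,-178,-215],[0,0,-0.03]],
    [[-56,-237,-215],[0,0,-0.04]],
    [[-70,-296,-215],[0,0,-0.05]]
  ]
}}

```text
time: 31.25
tcp_pos: [0.5504, 0.0313, 0.4098]
tool_rot: [0.996, -0.094, -0.0, 0.001]
wrist_force: [1.8, -0.1, -3.5]
gripper_width: 0.0604
```

```bash
python3 - <<'E'
from plan import *
plan([(.5545,.3138,.25,-.158),(.5545,.3138,.1,-.158)])
P=read_camera('wrist');cv2.imwrite('pics/w14.png',P['frame'][:,:,::-1])
E
```

```text
t 31.25 q [-0.03  0.35  1.64 -0.    1.15  0.16] w 60.4 F [ 1.8 -0.1 -3.5] grasp [0.5504 0.031  0.2548]
(0.5545, 0.3138, 0.25, -0.158) -> [[-49.0, -278.0, 4.0], [0.002, 0.0, -0.03]] rows 4.5
(0.5545, 0.3138, 0.1, -0.158) -> [[-49.0, -279.0, 154.0], [0.002, 0.0, -0.03]] rows 2.4
```

View pics/w14.png

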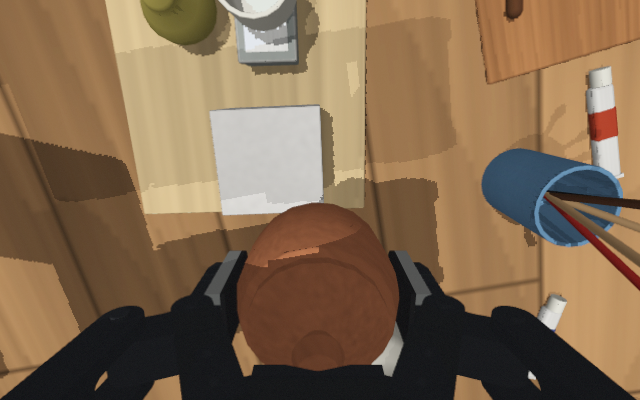

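Jar held upright, centred; block, tin and cup lie ahead undisturbed. Continuing to above the low block.

Request:
{"name": "servo_tool", "arguments": {
  "commands": [
    [[-11,-60,2],[0,0,-0.01]],
    [[-22,-120,3],[0,0,-0.02]],
    [[-33,-180,4],[0,0,-0.03]],
    [[-43,-240,4],[0,0,-0.03]],
    [[-49,-273,4],[0,0,-0.03]],
    [[-49,-279,20],[0,0,-0.03]],
    [[-49,-279,70],[0,0,-0.03]],
    [[-49,-279,120],[0,0,-0.03]],
    [[-49,-279,150],[0,0,-0.03]],
    [[-49,-279,154],[0,0,-0.03]]
  ]
}}

```text
time: 32.55
tcp_pos: [0.5517, 0.3194, 0.2526]
tool_rot: [0.997, -0.077, -0.003, 0.001]
wrist_force: [1.0, 0.1, -2.2]
gripper_width: 0.0605
```

Request:
{"name": "servo_tool", "arguments": {
  "commands": [
    [[0,0,0],[0,0,0]],
    [[0,0,0],[0,0,0]]
  ]
}}

```text
time: 32.8
tcp_pos: [0.5518, 0.3193, 0.2536]
tool_rot: [0.997, -0.077, -0.003, 0.001]
wrist_force: [0.2, 0.7, -2.8]
gripper_width: 0.0606
```

```bash
python3 - <<'E'
from plan import *
plan([(.5545,.3138,.092,-.158)])
P=read_camera('scene');cv2.imwrite('pics/s15.png',P['frame'][:,:,::-1])
E
```

```text
t 32.8 q [0.45 0.68 1.52 0.   0.94 0.61] w 60.6 F [ 0.2  0.7 -2.8] grasp [0.551  0.3191 0.0986]
(0.5545, 0.3138, 0.092, -0.158) -> [[4.0, 5.0, 7.0], [0.002, 0.005, 0.003]] rows 0.1
```

View pics/s15.png

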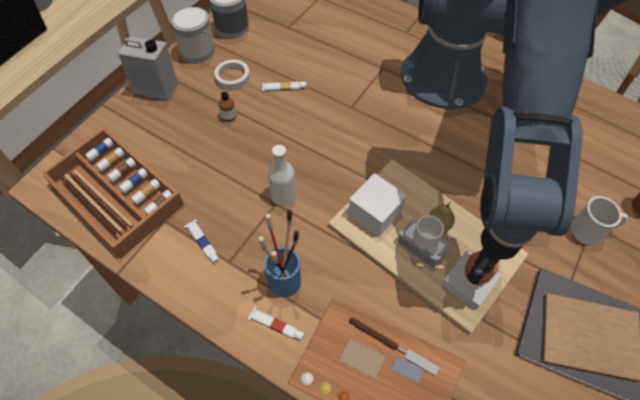

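Request:
{"name": "servo_tool", "arguments": {
  "commands": [
    [[4,5,0],[0,0.003,0]],
    [[4,5,3],[0,0.003,0]],
    [[4,5,6],[0,0.003,0]],
    [[4,5,7],[0,0.003,0]],
    [[4,5,7],[0,0.003,0]]
  ]
}}

```text
time: 33.48
tcp_pos: [0.555, 0.3139, 0.2465]
tool_rot: [0.997, -0.077, -0.001, 0.001]
wrist_force: [0.3, 0.5, -3.6]
gripper_width: 0.0609
```

Request:
{"name": "servo_tool", "arguments": {
  "commands": [
    [[0,0,1],[0,0,0]],
    [[0,0,2],[0,0,0]],
    [[0,0,2],[0,0,0]]
  ]
}}

```text
time: 33.85
tcp_pos: [0.555, 0.314, 0.2451]
tool_rot: [0.997, -0.077, -0.001, 0.001]
wrist_force: [-3.7, -0.2, 5.0]
gripper_width: 0.0603
```

```bash
python3 - <<'E'
from plan import *
plan([(.5545,.3138,.0901,-.158)])
E
```

```text
t 33.85 q [ 0.44  0.69  1.52 -0.    0.93  0.6 ] w 60.3 F [-3.7 -0.2  5. ] grasp [0.5547 0.3138 0.0901]
(0.5545, 0.3138, 0.0901, -0.158) -> [[-0.0, 0.0, 0.0], [0.002, 0.002, 0.003]] rows 0.0
```

Request:
{"name": "servo_tool", "arguments": {
  "commands": [
    [[0,0,0],[0,0,0]],
    [[0,0,0],[0,0,0]],
    [[0,0,0],[0,0,0]],
    [[0,0,0],[0,0,0]],
    [[0,0,-20],[0,0,0]],
    [[0,0,-65],[0,0,0]],
    [[0,0,-120],[0,0,0]],
    [[0,0,-170],[0,0,0]],
    [[0,0,-180],[0,0,0]]
  ],
  "jaw": 84
}}

```text
time: 34.98
tcp_pos: [0.5553, 0.3143, 0.4306]
tool_rot: [0.997, -0.077, 0.002, -0.001]
wrist_force: [-0.7, -0.7, -0.5]
gripper_width: 0.0839
```

```bash
python3 - <<'E'
from chk import *
plan([(.577,-.1555,.27,-.158),(.577,-.1555,.145,-.158)])
chk("jar",.048,tag="j16",cams=("top","scene"))
E
```

```text
t 34.98 q [ 0.44  0.49  1.38 -0.    1.27  0.6 ] w 83.9 F [-0.7 -0.7 -0.5] grasp [0.556  0.3145 0.2756]
(0.577, -0.1555, 0.27, -0.158) -> [[94.0, 461.0, 5.0], [-0.002, -0.004, 0.003]] rows 7.5
(0.577, -0.1555, 0.145, -0.158) -> [[93.0, 461.0, 130.0], [-0.002, -0.004, 0.003]] rows 2.0
jar top 0.68 [0.554  0.3111] 0.081
jar scene 0.61 [0.5548 0.3111] 0.056
```

View pics/j16_scene.png

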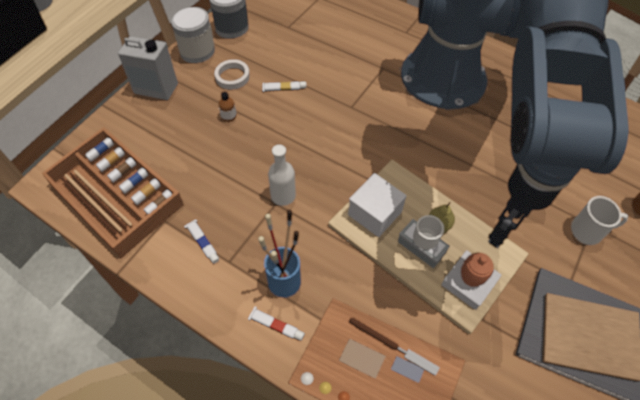

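Jar stands on the low block (px 478,268), about 3 mm off centre. On to the bottle.

Request:
{"name": "servo_tool", "arguments": {
  "commands": [
    [[12,58,2],[0,0,0]],
    [[24,118,3],[0,0,0]],
    [[37,178,4],[0,0,0]],
    [[49,238,4],[0,0,0]],
    [[61,298,4],[0,0,0]],
    [[73,358,4],[0,0,0]],
    [[85,415,4],[0,0,0]],
    [[94,455,5],[0,0,0]],
    [[94,461,5],[0,0,0]],
    [[94,461,5],[0,0,0]]
  ],
  "jaw": 60
}}

```text
time: 36.42
tcp_pos: [0.5767, -0.1556, 0.4191]
tool_rot: [0.997, -0.078, -0.003, 0.001]
wrist_force: [0.1, -0.2, -0.6]
gripper_width: 0.0598
```

```bash
python3 - <<'E'
from chk import *
plan([(.577,-.1555,.145,-.158)])
chk("bottle",0,tag="b17")
E
```

```text
t 36.42 q [-0.34  0.42  1.51 -0.    1.22 -0.18] w 59.8 F [ 0.1 -0.2 -0.6] grasp [ 0.5759 -0.1558  0.2641]
(0.577, -0.1555, 0.145, -0.158) -> [[1.0, -0.0, 119.0], [0.002, 0.005, 0.003]] rows 1.9
bottle scene 0.81 [ 0.5777 -0.1577] 0.061
bottle wrist 0.58 [ 0.5775 -0.1543] 0.034
```

View pics/b17_wrist.png

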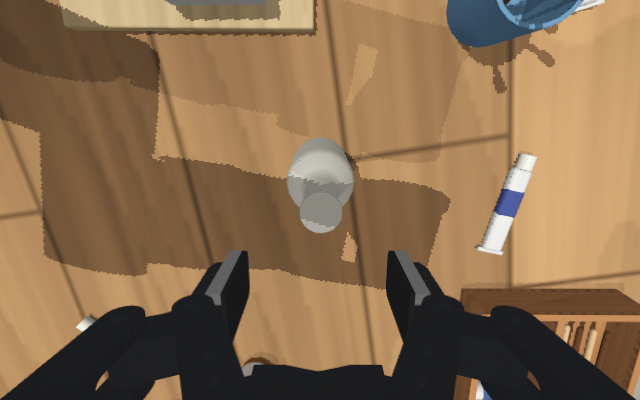

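Request:
{"name": "servo_tool", "arguments": {
  "commands": [
    [[2,0,30],[0,0.004,0]],
    [[2,0,70],[0,0.004,0]],
    [[2,0,100],[0,0.004,0]],
    [[2,0,116],[0,0.004,0]],
    [[2,0,117],[0,0.004,0]],
    [[2,0,117],[0,0.004,0]]
  ]
}}

```text
time: 37.48
tcp_pos: [0.5789, -0.1556, 0.3044]
tool_rot: [0.997, -0.077, 0.001, 0.002]
wrist_force: [0.3, -0.2, 0.3]
gripper_width: 0.0599
```

```bash
python3 - <<'E'
from plan import *
plan([(.577,-.1555,.145,-.158)])
P=read_camera('wrist');cv2.imwrite('pics/w18.png',P['frame'][:,:,::-1])
E
```

```text
t 37.48 q [-0.34  0.55  1.61 -0.    0.98 -0.18] w 59.9 F [ 0.3 -0.2  0.3] grasp [ 0.5792 -0.1561  0.1494]
(0.577, -0.1555, 0.145, -0.158) -> [[-2.0, 0.0, 4.0], [0.003, -0.003, 0.004]] rows 0.1
```

View pics/w18.png

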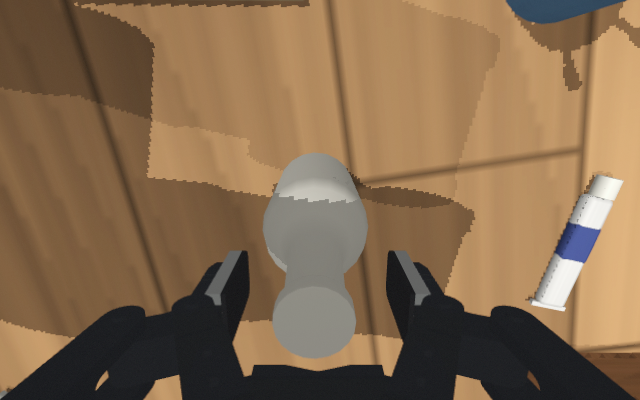

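Request:
{"name": "servo_tool", "arguments": {
  "commands": [
    [[-1,0,3],[0,-0.003,0]],
    [[-1,0,3],[0,-0.003,0]],
    [[-1,0,3],[0,-0.003,0]]
  ]
}}

```text
time: 37.9
tcp_pos: [0.5779, -0.1555, 0.3017]
tool_rot: [0.997, -0.077, -0.0, 0.002]
wrist_force: [-0.7, -0.8, -0.8]
gripper_width: 0.0603
```

Request:
{"name": "servo_tool", "arguments": {
  "commands": [
    [[0,0,0],[0,0,0]],
    [[0,0,0],[0,0,0]],
    [[0,0,0],[0,0,0]],
    [[0,0,0],[0,0,0]],
    [[0,0,0],[0,0,0]],
    [[0,0,0],[0,0,0]],
    [[0,0,0],[0,0,0]]
  ],
  "jaw": 14,
  "squeeze": 50
}}

```text
time: 38.78
tcp_pos: [0.5779, -0.1555, 0.3018]
tool_rot: [0.997, -0.077, 0.0, 0.002]
wrist_force: [1.1, 0.1, 3.2]
gripper_width: 0.0228
```

```bash
python3 - <<'E'
from plan import *
plan([(.577,-.1555,.27,-.158),(.5134,.0577,.27,-.158),(.5134,.0577,.24,-.158)])
E
```

```text
t 38.77 q [-0.34  0.56  1.61 -0.    0.97 -0.18] w 22.8 F [1.1 0.1 3.2] grasp [ 0.5779 -0.156   0.1468]
(0.577, -0.1555, 0.27, -0.158) -> [[-1.0, 1.0, -123.0], [0.003, -0.0, 0.004]] rows 2.0
(0.5134, 0.0577, 0.27, -0.158) -> [[-96.0, -200.0, -124.0], [0.003, -0.0, 0.004]] rows 3.6
(0.5134, 0.0577, 0.24, -0.158) -> [[-96.0, -200.0, -94.0], [0.003, -0.0, 0.004]] rows 0.5
```

Request:
{"name": "servo_tool", "arguments": {
  "commands": [
    [[0,0,-25],[0,0,0]],
    [[0,0,-70],[0,0,0]],
    [[0,0,-115],[0,0,0]],
    [[-5,-10,-130],[0,0,0]],
    [[-20,-42,-130],[0,0,0]],
    [[-45,-93,-130],[0,0,0]],
    [[-70,-145,-130],[0,0,0]],
    [[-90,-187,-130],[0,0,0]],
    [[-96,-200,-130],[0,0,0]],
    [[-96,-200,-130],[0,0,0]]
  ]
}}

```text
time: 40.02
tcp_pos: [0.5134, 0.0578, 0.4302]
tool_rot: [0.997, -0.076, -0.001, 0.002]
wrist_force: [-0.3, -0.7, -3.8]
gripper_width: 0.0231
```

```bash
python3 - <<'E'
from chk import *
plan([(.5134,.0577,.236,-.158)])
s=bot.sense(); 
chk("bottle",s["tcp_pos"][2]-.3018,tag="b19",cams=("scene","top"))
E
```

```text
t 40.02 q [ 0.02  0.26  1.71 -0.    1.17  0.18] w 23.1 F [-0.3 -0.7 -3.8] grasp [0.5131 0.0573 0.2752]
(0.5134, 0.0577, 0.236, -0.158) -> [[0.0, -0.0, 39.0], [0.004, 0.001, 0.006]] rows 0.6
bottle scene 0.24 [0.6104 0.3053] 0.511
bottle top 0.6 [0.4804 0.0349] 0.911
```

View pics/b19_scene.png

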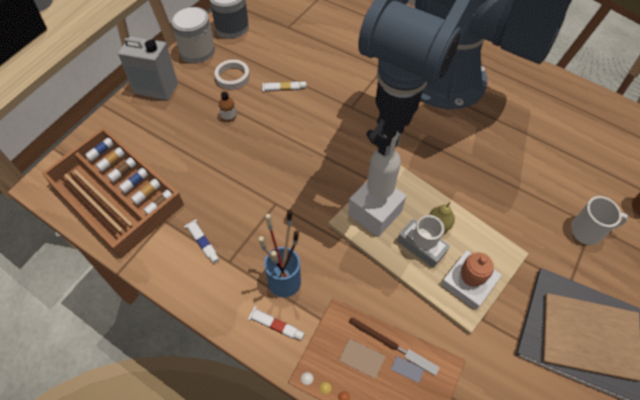

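Bottle hangs upright over the tall block (px 383,180). Lowering.

Request:
{"name": "servo_tool", "arguments": {
  "commands": [
    [[0,0,8],[0,0,0]],
    [[0,0,18],[0,0,0]],
    [[0,0,28],[0,0,0]],
    [[0,0,34],[0,0,0]],
    [[0,0,37],[0,0,0]],
    [[0,0,38],[0,0,0]],
    [[0,0,38],[0,0,0]],
    [[0,0,38],[0,0,0]]
  ]
}}

```text
time: 41.22
tcp_pos: [0.514, 0.0562, 0.3931]
tool_rot: [0.997, -0.077, 0.0, 0.002]
wrist_force: [0.9, -0.0, -2.9]
gripper_width: 0.0231
```

Request:
{"name": "servo_tool", "arguments": {
  "commands": [
    [[0,0,1],[0,0,0]],
    [[0,0,2],[0,0,0]],
    [[0,0,2],[0,0,0]]
  ]
}}

```text
time: 41.6
tcp_pos: [0.514, 0.0562, 0.3909]
tool_rot: [0.997, -0.077, -0.0, 0.002]
wrist_force: [-0.1, -0.0, -3.2]
gripper_width: 0.0233
```

```bash
python3 - <<'E'
from plan import *
plan([(.5134,.0577,.235,-.158)])
E
```

```text
t 41.6 q [ 0.02  0.31  1.75 -0.    1.08  0.18] w 23.3 F [-0.1 -0.  -3.2] grasp [0.5139 0.0556 0.2359]
(0.5134, 0.0577, 0.235, -0.158) -> [[-1.0, -1.0, 1.0], [0.003, -0.0, 0.003]] rows 0.0
```

Request:
{"name": "servo_tool", "arguments": {
  "commands": [
    [[-1,-2,1],[0,0,0]],
    [[-1,-2,2],[0,0,0]],
    [[-1,-2,2],[0,0,0]],
    [[-1,-2,2],[0,0,0]]
  ]
}}

```text
time: 42.1
tcp_pos: [0.5134, 0.0585, 0.3898]
tool_rot: [0.997, -0.077, 0.0, 0.001]
wrist_force: [-2.1, 0.9, 6.9]
gripper_width: 0.0236
```

```bash
python3 - <<'E'
from plan import *
plan([(.5134,.0577,.235,-.158)])
E
```

```text
t 42.1 q [ 0.02  0.31  1.75 -0.    1.08  0.18] w 23.6 F [-2.1  0.9  6.9] grasp [0.5135 0.058  0.2348]
(0.5134, 0.0577, 0.235, -0.158) -> [[0.0, 1.0, -0.0], [0.003, -0.001, 0.003]] rows 0.0
```

Contact (about 10 N change). Releasing and going up.

Request:
{"name": "servo_tool", "arguments": {
  "commands": [
    [[0,0,0],[0,0,0]],
    [[0,0,0],[0,0,0]],
    [[0,0,0],[0,0,0]],
    [[0,0,0],[0,0,0]],
    [[0,0,0],[0,0,0]],
    [[0,0,-15],[0,0,0]],
    [[0,0,-50],[0,0,0]],
    [[0,0,-90],[0,0,0]],
    [[0,0,-100],[0,0,0]]
  ],
  "jaw": 60
}}

```text
time: 43.22
tcp_pos: [0.5132, 0.0588, 0.4932]
tool_rot: [0.997, -0.077, 0.003, 0.001]
wrist_force: [-0.8, -0.3, -0.5]
gripper_width: 0.0603
```

```bash
python3 - <<'E'
from plan import *
plan([(.38,-.1,.33,-.158)])
E
```

```text
t 43.23 q [ 0.02  0.21  1.62 -0.    1.31  0.18] w 60.3 F [-0.8 -0.3 -0.5] grasp [0.5141 0.0583 0.3382]
(0.38, -0.1, 0.33, -0.158) -> [[-107.0, 177.0, 8.0], [0.002, -0.006, 0.003]] rows 3.3
```

Request:
{"name": "servo_tool", "arguments": {
  "commands": [
    [[-30,50,0],[0,0,0]],
    [[-65,105,0],[0,0,0]],
    [[-100,165,0],[0,0,0]],
    [[-107,200,0],[0,0,0]],
    [[-107,200,0],[0,0,0]],
    [[-107,200,0],[0,0,0]]
  ]
}}

```text
time: 43.98
tcp_pos: [0.3767, -0.1221, 0.493]
tool_rot: [0.997, -0.078, 0.003, 0.001]
wrist_force: [-0.6, 0.3, -0.4]
gripper_width: 0.0601
```

```bash
python3 - <<'E'
from chk import *
plan([])
chk("bottle",.088,tag="f20",cams=("scene","top"))
chk("jar",.048,cams=("scene","top"));chk("cup",.058,cams=("scene","top"));chk("pear",.018,cams=("scene","top"));chk("tin",.018,cams=("scene","top"))
chk("tall_block",.018,cams=("scene",))
chk("medium_bottle",0,cams=("scene","top"))
E
```

```text
t 43.98 q [-0.43 -0.03  1.89 -0.    1.28 -0.28] w 60.1 F [-0.6  0.3 -0.4] grasp [ 0.3776 -0.1225  0.338 ]
bottle scene 0.58 [0.5121 0.0574] 0.045
bottle top 0.77 [0.5138 0.0603] 0.044
jar scene 0.94 [0.5544 0.3119] 0.079
jar top 0.76 [0.5537 0.3112] 0.057
cup scene 0.67 [0.5579 0.3111] 0.058
cup top 0.81 [0.5352 0.1897] 0.036
pear scene 0.73 [0.4613 0.1963] 0.328
pear top 0.78 [0.4642 0.197 ] 0.076
tin scene 0.69 [0.5349 0.1865 1.4183] 0.362
tin top 0.79 [0.5355 0.1878 1.3953] 0.64
medium_bottle scene 0.7 [0.5763 0.3336] 0.649
medium_bottle top 0.95 [ 0.4517 -0.4184] 0.127
```

View pics/f20_scene.png

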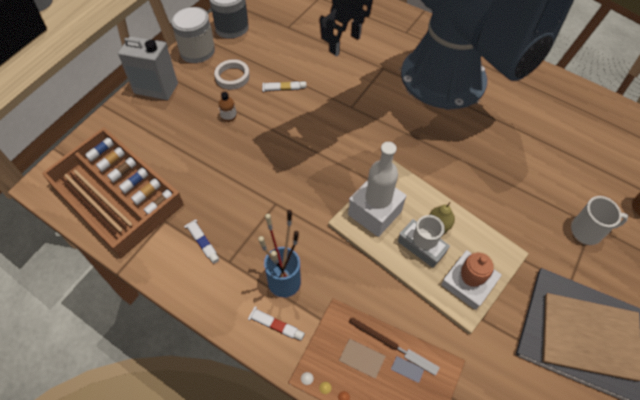

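View pics/f20_top.png

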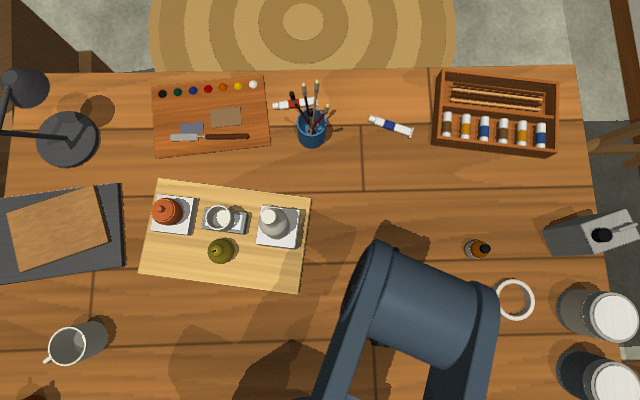

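All is in place: bottle, jar, tin with cup, and pear in front; the bystanders are unmoved. Handing in.

```bash
python3 -c "
from workcell import finish_job
print(finish_job())"
```

```text
the job is handed in; nothing more can be done
None
```

I set up the whole still life and handed it in at about 45 s on the robot's clock. Every piece was lowered until it touched before I let go of it, and the arm was clear of everything at the end.

My last checks fitted each thing in the scene and top cameras, at its intended standing height:

| Thing | Check |
|---|---|
| Bottle | about 2 mm from the tall block's centre |
| Jar | about 2–3 mm from the low block's centre |
| Tin | 1–2 mm from midway between the blocks, about 0.02 rad off the row |
| Cup | about 2–3 mm from the tin's centre, from the top view |
| Pear | about 72 mm in front of the tin's centre, so a gap of about 17 mm, and about 2 mm off its middle |
| Medium bottle | within about 3 mm of where it started |
| Brush jar | where it was in the pictures, not measured again |

**Checks that disagreed or were weak:**
- **Cup and medium bottle:** in the last scene picture the network reported both at the jar's place. I took that as a false find, since both showed in their right places in the pictures.
- **Tin and pear:** the last tin fits in both views, and the pear fit in the scene view, were poor. Other things partly hid them.
- **Tin:** a fit taken before the cup went on gave the same tin position to within about 3 mm.
- **Pear:** I pressed it onto the board with about 26 N when setting it down, then eased off before letting go. The pictures showed it upright afterwards.

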